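Nip up the screw jack under the fixture bridge with the tommy bar

TASK

Take the steel bar from its rest and, working it in the side holes of the round jack collar and moving it on to the next hole when a swing runs out, turn the collar clockwise as seen from above until the jack pad comes up under the bridge. Then nip it tight with a firm push of about 20 N at the middle of the bar, never over 25 N so that the bridge is not strained, using only the bar on the collar. Finally draw the bar out and lay it back in the notches of its rest, leaving the other things on the bench alone.

Things in the scene. Friction and masses are not known exactly. Their poses are not given: they have to be found in the camera images.
- jack: the screw-jack fixture, fixed to the bench: a dark base plate 170 x 230 x 12 mm, the collar on a grey boss in its middle, a bridge beam across the top. Origin on the screw axis at bench height, z up; its front (-x) faces the robot to within 0.25 rad.
- bridge: the bridge: a grey beam along the jack's y, 36 x 224 x 20 mm, on posts 22 mm thick at y = +-96 mm. Origin in the middle of its underside, on the screw axis, 115 mm above the bench (beam top 135 mm, post caps 141 mm). When the jack is tightened under it, it springs up by a fraction of a millimetre (0.07 to 0.4 mm is a good nip), too little to see or measure well: feel it at the bar
- pin_start (a point): top centre of an upright stop pin, 14 mm thick, 80 mm above the bench, 37 mm in front of the screw axis and 76 mm to the jack's -y side. A clockwise swing of the bar in front of the collar begins here; the bar reaches to about 0.95 rad from the jack's front
- pin_end (a point): the same pin on the jack's +y side, where a clockwise swing ends (about 0.95 rad from the front). The bar can swing only between the two pins, on the jack's front
- collar: the round steel collar on the screw, 100 mm across, 38 mm high; turns about its z (up). Origin on the screw axis at the height of the holes' centre line, 55 mm above the bench. Six level radial holes 14 x 14 mm square (mouths 50 mm, bottoms 18 mm from the axis): one along its own +x, then every 60 degrees, each under a short dark radial line on the collar's top. Turning freely it drags with about 0.3 N m and stays where left.
- hole (a point): middle of the mouth of the collar hole on its +x; turns with it. At the start one of the six holes lies 0.35 to 0.85 rad from the jack's front on the jack's -y side. The collar needs 1.6 to 2 rad clockwise, so two or more holes in turn, then comes tight at an angle that differs each time and must be felt: the torque climbs steeply from 0.35 N m, 0.6 N m per 0.01 rad. A good nip is 1 to 2.5 N m
- ram: the jack's screw and round pad (48 mm across) that rises from the collar without turning, about 1.6 mm per rad of clockwise turn. Origin at the centre of the pad's top; home against the bridge it is 115 mm above the bench, at the start about 3 mm lower.
- bar: the loose steel bar, 150 mm long, about 0.14 kg: square shank 12 x 12 mm from x = -60 to +50 mm, then a round nose 10 mm thick, 40 mm long, its last 6 mm tapered to 5 mm. Origin on its centre line near its centre of mass (a good grip), x towards the nose. Fully in a hole its tip is 18 mm and its origin 108 mm from the screw axis.
- bar_tip (a point): the end of the bar's nose, 90 mm from the bar's origin on its centre line; same axes as the bar
- rest: the bar's rest, fixed: dark foot 110 x 50 x 8 mm, two aluminium uprights 8 mm thick at x = +-42 mm, each with a notch 18 mm wide open at the top; notch floors 34 mm, upright tops 48 mm above the bench. Origin under its middle, x along the bar. The bar lies in both notches, origin over origin, centre line 40 mm above the bench, nose to the rest's +x.
- tray: bystander: open blue plastic tray 150 x 110 x 40 mm, origin under its centre; leave it
- tape: bystander: roll of tape lying flat, 90 mm across, 24 mm high, origin under its centre; leave it
- spray: bystander: grey can 52 mm across, 170 mm tall, origin under its centre; leave it
- jar: bystander: amber jar 60 mm across, 85 mm tall, origin under its centre; leave it
- bush: bystander: brass flanged bush 44 mm across, 34 mm tall, origin under its centre; leave it
- driver: bystander: screwdriver about 200 mm long lying behind the jack, along the bench's y; leave it
- vblock: bystander: steel block 50 x 40 x 35 mm, origin under its centre; leave it
Not all that is in view belongs to the job. Of the things like the bar, leave any that is pink; of the rest the larger one is meant. Leave any red look-alike of the rest alone.

How it is judged:
By the outcome, as a careful person would: the job done as asked, in the order asked, and still so for the second after the job is handed in, with the robot touching nothing.
It also fails if it takes over 72 s, if anything falls off the work surface, if the arm or the gripper's body presses on something with over 40 N, if the wrist force passes 120 N, or if a joint passes its speed limit or range.

ROBOT

A 6-joint arm with a two-finger parallel gripper is mounted at the origin on the work surface. World frame = base frame: x ahead of the robot, y to its left, z up, the work surface at z = 0. Lengths are in mm, angles in rad, forces in N, time in s.
With the tool pointing down it reaches from about 350 to 875 mm from the base axis. Payload 4.2 kg.
Tool frame: the origin (TCP) lies between the finger pads; the fingertips stand 17 mm ahead of it and the grasp point (between the pads) lies 2 mm behind it (nose_length is the distance from the TCP to the fingertips, in mm); z points along the fingers, y is the direction in which the jaws open and shut (so a half turn about z gives the same grasp; the last joint's range is limited). The gripper opens to 85 mm and grips with 20 to 120 N. Pads are 22 mm wide; open, the fingers measure 114 mm over their backs; the gripper's body (76 mm by 85 mm) begins 54 mm behind the grasp point. The pads swing forward as they close: fully open they stand 13 mm farther back than shut.
Start: joints at [1.514, 0.385, 0.008, 0, -1.194, -0.259], TCP at [194.078, 594.081, 212.012] pointing down, gripper open.
Joint ranges: [-3.14, 3.14], [-1.21, 2.06], [-1.07, 1.41], [-3.16, 2.05], [-2.99, -0.16], [-3.1, 3.1]. Speed limits (rad/s): [2.79, 2.79, 3.14, 3.14, 3.14, 3.14].

INTERFACE

Orientations are given as a unit quaternion [x, y, z, w].
In Python, from bench import * gives the robot as it stands.
- The arm moves only by the tool jog_arm, never from a script. Its argument "increments" is a list of rows, each a list of 4 numbers: the shift along the tool's x, y, z in m, then the turn about the tool's z in degrees. A call has 1 to 10 rows; each row is the pose to reach, as a shift and turn from the pose measured when the call began, along the tool's axes at that moment; what a row does not reach only later rows make up. A row lasts 1/8 s, in which the tool goes at most 62.5 mm and 10.7 degrees, less where a joint would pass 70% of its speed; a pose out of reach is approached as far as the arm can. A call with a gripper value outside its range is refused whole. "hand" is the gripper's target within -1 to 1 (fully open at 1, half-way at 0, shut at -1), set as the call begins (left out, the last holds). The fingers move at their own pace and stop on an object; the grip force is fixed at half the most. Time passes only in rows, so rows that repeat a pose let the fingers close. It gives the time, the measured TCP pose, the force and the opening at its end, in the units of the state.
- read_state(): the state, without advancing time (a new reading comes with each control period).
- get_image(name): name is "scene" or "side" or "wrist"; returns the picture (400x640x3 uint8, red, green, blue); there is no depth.
- calibration(name): a dict with "fx", "fy", "cx", "cy" (pixels), "position" and "rotation" of the camera in the world; the wrist camera has in their place "hand_eye" (4x4, takes a point from camera to tool coordinates, whose origin is the TCP and whose axes are the flange's). Camera axes: x right, y up, looking along -z (the intrinsics and any distortion apply to the point x, -y, -z); pixel columns grow to the right and rows downward; lengths in mm; the calibration is good to about 2 mm. A picture is of the moment at which its call begins: read the wrist's pose just before it. calibration takes no time and is no camera call.
- job_done(): hands the job in, once; it reports no verdict.
The state is a dict: "clock": time; "joints": joint angles; "joint_vel": joint speeds; "joint_efforts": joint torques, N m; "position": TCP position; "ee_rot": TCP orientation; "contact_force": force on the tool from outside, world axes, zero at the start; "wrist_torque": the same for the moment, N m; "gripper_width": finger opening in mm.
Only numpy, scipy, OpenCV 4.12 (cv2) and the standard library are available. Lean on these libraries where they do the work, as an engineer would, in place of code of your own. Each camera call takes 0.05 s, during which the arm holds its last target.

## Working session

There is one attempt and no reset: what is moved stays moved. The work goes in short steps, Python scripts to look and compute and a tool call to move; the robot and the scene stay as the last step left them, time stands still between calls to the robot, and variables do not carry over. Pictures are saved under pics/ and viewed, and the job is handed in when it is done.

Besides the shell and the picture viewer there is one more tool, called after "Call:" as name(argument=value, ...) on one line, values as JSON. jog_arm: Moves the arm, as the interface text tells. Its arguments: {"type":"object","properties":{"increments":{"type":"array"},"hand":{"type":"number"}},"required":["increments"]}

```bash
ls; mkdir -p pics; python3 - <<'E'
from bench import *
import cv2, numpy as np
s=read_state(); print({k:np.round(v,3).tolist() for k,v in s.items()})
for n in ("scene","side","wrist"):
    c=calibration(n); print(n,{k:np.round(np.array(v),3).tolist() for k,v in c.items()})
    im=get_image(n); cv2.imwrite(f"pics/{n}0.png",im[:,:,::-1])
E
```

```text
pics
{'clock': 0.0, 'joints': [1.514, 0.386, 0.007, -0.001, -1.194, -0.259], 'joint_vel': [-0.001, 0.002, 0.0, 0.0, -0.001, 0.001], 'joint_efforts': [-0.0, -39.229, 18.84, 4.186, -0.005, 0.0], 'position': [193.883, 593.481, 210.901], 'ee_rot': [0.988, -0.157, -0.0, 0.001], 'contact_force': [-0.83, 0.228, -0.629], 'wrist_torque': [0.019, 0.038, -0.0], 'gripper_width': 85.548}
scene {'fx': 486.561, 'fy': 486.561, 'cx': 318.261, 'cy': 203.629, 'position': [1040.65, -503.922, 1128.202], 'rotation': [0.252, 0.106, 0.386, 0.881]}
side {'fx': 450.811, 'fy': 450.811, 'cx': 322.154, 'cy': 198.8, 'position': [414.673, 727.789, 1023.99], 'rotation': [-0.039, 0.351, 0.931, -0.094]}
wrist {'fx': 348.451, 'fy': 348.451, 'cx': 321.33, 'cy': 192.286, 'hand_eye': [[-0.0, 0.961, 0.275, 69.998], [1.0, 0.0, 0.0, 0.759], [-0.0, 0.275, -0.961, -162.152], [0.0, 0.0, 0.0, 1.0]]}
```

View pics/scene0.png

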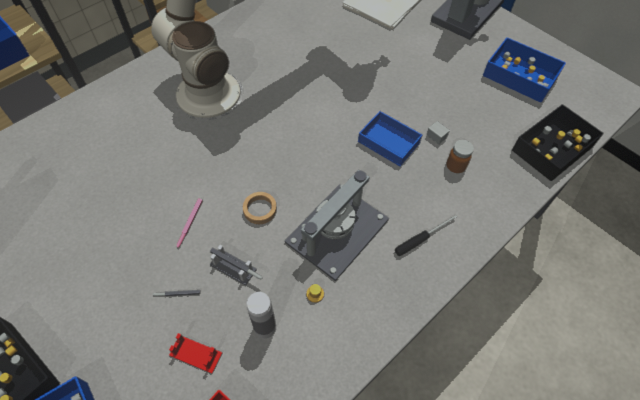

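View pics/side0.png

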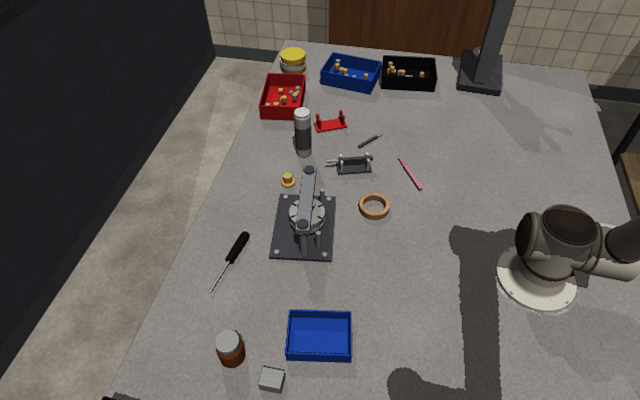

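View pics/wrist0.png

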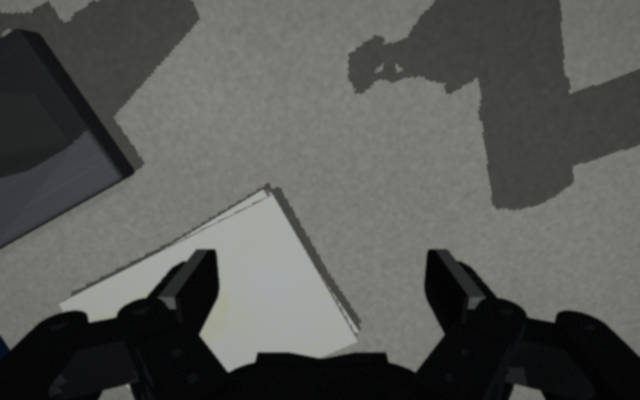

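Candidates for the bar: one in the dark rest (scene 235,262), a pink one (190,222, leave), and a smaller loose one (177,293). Rest candidates: dark/aluminium (235,265) and red (195,353, leave). I choose the bar lying in the dark rest, and will check it in a close crop.

```bash
cat > h.py <<'E'
from bench import *
import cv2, numpy as np
from scipy.spatial.transform import Rotation as R
def cam(n,s=None):
    c=calibration(n)
    if n=="wrist":
        H=np.array(c["hand_eye"]); Rt=R.from_quat(s["ee_rot"]).as_matrix()
        return c, Rt@H[:3,:3], Rt@H[:3,3]+np.array(s["position"])
    r=np.array(c["rotation"])
    return c,(R.from_quat(r).as_matrix() if r.shape==(4,) else r),np.array(c["position"])
def ray(cm,u,v):
    c,Rm,p=cm
    d=Rm@np.array([(u-c["cx"])/c["fx"],-(v-c["cy"])/c["fy"],-1.]); return p,d
def onz(cm,u,v,z):
    p,d=ray(cm,u,v); return p+d*(z-p[2])/d[2]
def proj(cm,P):
    c,Rm,p=cm; q=Rm.T@(np.array(P,float)-p); return np.array([c["cx"]+c["fx"]*q[0]/-q[2], c["cy"]-c["fy"]*q[1]/-q[2]])
E
python3 - <<'E'
from h import *
print(calibration("scene").keys())
a=cv2.imread("pics/scene0.png"); b=cv2.imread("pics/side0.png")
cv2.imwrite("pics/crop1.png",cv2.resize(a[160:310,150:400],(800,480),interpolation=cv2.INTER_CUBIC))
cv2.imwrite("pics/crop2.png",cv2.resize(b[100:280,260:440],(600,600),interpolation=cv2.INTER_CUBIC))
cs=cam("scene");cd=cam("side")
print(onz(cs,235,262,30),onz(cd,352,164,30)); print(onz(cs,337,235,12),onz(cd,305,227,12))
E
```

```text
dict_keys(['fx', 'fy', 'cx', 'cy', 'position', 'rotation'])
[ 533.59927419 -302.07914609   30.        ] [ 535.6980784  -291.40712301   30.        ]
[643.1138674  -57.06412371  12.        ] [627.69347485 -30.96169829  12.        ]
```

```bash
sleep 0.1
```

```text
(no output)
```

View pics/crop1.png

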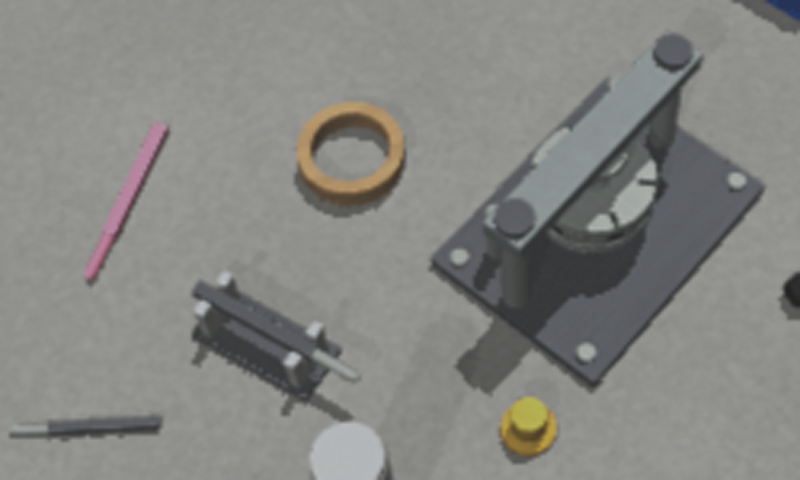

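View pics/crop2.png

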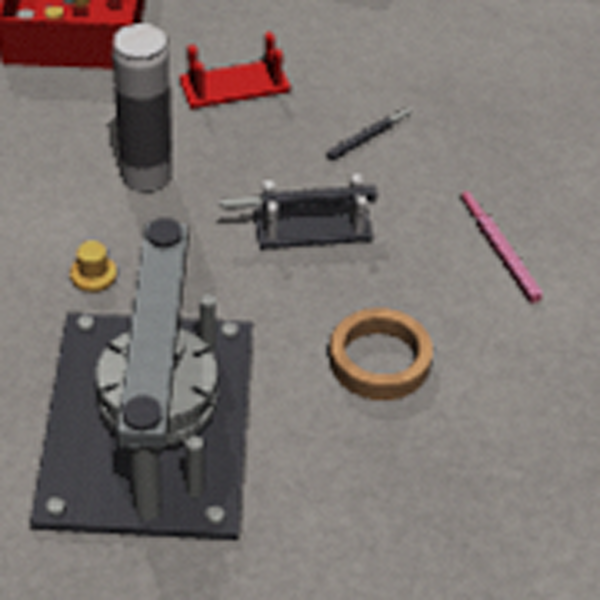

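The close crop confirms it. The dark bar lies in the dark/aluminium rest with its nose to the right, at crop px (355,375). The smaller bar and the pink one lie loose, and the jack has pins on its robot side. Next I go above the rest for a wrist view.

```bash
cat >> h.py <<'E'
def togo(s,P,yaw=None):
    """world target -> tool-frame shift in m and turn deg"""
    Rt=R.from_quat(s["ee_rot"]).as_matrix()
    d=Rt.T@(np.array(P,float)-np.array(s["position"]))/1000
    y0=np.arctan2(Rt[1,0],Rt[0,0])
    t=None if yaw is None else -np.degrees((yaw-y0+np.pi)%(2*np.pi)-np.pi)
    return np.round(d,4),t,y0
E
python3 - <<'E'
from h import *
s=read_state(); cs=cam("scene");cd=cam("side")
for n,u,v,z in [("spray top",259,301,170),("postthing",470,15,0),("redrest",195,353,0),("tape",260,207,12)]: print(n,onz(cs,u,v,z).round())
print("side spray",onz(cd,302,114,170).round())
# bar: scene crop scale 3.2 offset(150,160); 
print("bar tail/nose scene",onz(cs,150+200/3.2,160+290/3.2,40),onz(cs,150+357/3.2,160+376/3.2,40))
print("bar side",onz(cd,260+377*.3,100+192*.3,40),onz(cd,260+220*.3,100+204*.3,40))
print("caps",onz(cs,150+674/3.2,160+50/3.2,141),onz(cs,150+515/3.2,160+217/3.2,141))
print("caps side",onz(cd,260+143*.3,100+411*.3,141),onz(cd,260+163*.3,100+233*.3,141))
print(togo(s,[535,-270,300],0.0))
E
```

```text
spray top [ 701. -345.  170.]
postthing [317. 923.   0.]
redrest [ 639. -503.    0.]
tape [ 442. -150.   12.]
side spray [ 702. -332.  170.]
bar tail/nose scene [ 476.06483803 -325.99382828   40.        ] [ 613.69354055 -281.98271562   40.        ]
bar side [ 473.71820083 -322.8825491    40.        ] [ 616.52997338 -277.5269072    40.        ]
caps [608.86657693  49.85395523 141.        ] [ 634.7134582  -140.11902279  141.        ]
caps side [608.32406419  55.43896226 141.        ] [ 635.39539958 -131.03613613  141.        ]
(array([ 0.5925,  0.7151, -0.0876]), np.float64(-18.09833320352669), np.float64(-0.31587550352455357))
```

```bash
python3 - <<'E'
from h import *
s=read_state(); 
print(togo(s,[560,-280,290],0.31))
E
```

```text
(array([ 0.6193,  0.7168, -0.0776]), np.float64(-35.860024852582185), np.float64(-0.31587550352455357))
```

Call:
jog_arm(increments=[[0.039,0.045,-0.02,-4],[0.078,0.09,-0.04,-8],[0.116,0.134,-0.06,-12],[0.155,0.179,-0.078,-16],[0.194,0.224,-0.078,-20],[0.232,0.269,-0.078,-24],[0.271,0.314,-0.078,-28],[0.31,0.358,-0.078,-32],[0.348,0.403,-0.078,-36],[0.387,0.448,-0.078,-36]])

```text
clock: 1.4
position: [422.8, 45.9, 290.1]
ee_rot: [0.988, 0.156, 0.0, 0.001]
contact_force: [0.5, 1.2, -0.2]
gripper_width: 85.5
```

```bash
python3 - <<'E'
from h import *
s=read_state(); print(s["position"],s["joints"])
print(togo(s,[560,-280,230],0.31))
E
```

```text
[422.81679349  45.87157845 290.12046967] [ 4.94119163e-01 -1.90766698e-02 -3.03719865e-01  1.11386418e-03
 -1.28648324e+00  1.38960345e+00]
(array([0.0301, 0.3522, 0.0605]), np.float64(0.1855709971302817), np.float64(0.3132388248961323))
```

Call:
jog_arm(increments=[[0.005,0.059,0.0,0],[0.01,0.118,0.0,0],[0.015,0.176,0.0,0],[0.02,0.235,0.02,0],[0.025,0.294,0.04,0],[0.03,0.352,0.06,0],[0.03,0.352,0.06,0],[0.03,0.352,0.06,0]])

```text
clock: 2.4
position: [559.6, -279.9, 230.1]
ee_rot: [0.988, 0.156, -0.0, 0.0]
contact_force: [0.5, 0.8, 0.6]
gripper_width: 85.3
```

```bash
python3 - <<'E'
from h import *
s=read_state(); im=get_image("wrist"); cv2.imwrite("pics/w1.png",im[:,:,::-1]); np.save("w1.npy",[s["position"],s["ee_rot"][:3]]); import pickle; pickle.dump(s,open("w1.pkl","wb")); print(s["position"],s["joint_vel"])
cw=cam("wrist",s); print(proj(cw,[531,-306,46]),proj(cw,[622,-42,115]))
E
```

```text
[ 559.56143089 -279.92090168  230.07539321] [ 0.026628   -0.03738556  0.00102665  0.00328321  0.00222289  0.00037033]
[335.93846184 197.31338519] [29.9760233   0.63789342]
```

View pics/w1.png

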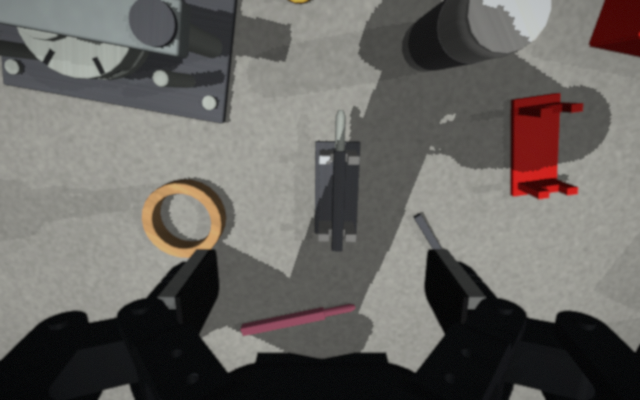

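The wrist view shows the bar in the dark rest, tail at (337,250) and nose tip at (340,110), aligned almost with the tool x axis. The tape is at (184,218) and the jack at upper left.

```bash
python3 - <<'E'
from h import *
import pickle
s=pickle.load(open("w1.pkl","rb")); cw=cam("wrist",s)
im=cv2.imread("pics/w1.png"); cv2.imwrite("pics/w1c.png",cv2.resize(im[95:265,285:395],(520,800),interpolation=cv2.INTER_CUBIC))
t=onz(cw,337,250,46);n=onz(cw,340,110,40); print(t,n,np.linalg.norm(n-t),np.arctan2(*(n-t)[1::-1]))
# foot corners of rest z=8
for p in [(316,142),(361,142),(315,236),(360,240)]: print(onz(cw,*p,8))
E
```

```text
[ 474.71009041 -326.1118187    46.        ] [ 615.75147881 -282.03016525   40.        ] 147.89139735796192 0.30292504209933635
[ 574.17037066 -270.00509435    8.        ]
[ 589.39282501 -317.17883891    8.        ]
[ 467.315047   -302.75821638    8.        ]
[ 478.88642219 -355.46659514    8.        ]
```

View pics/w1c.png

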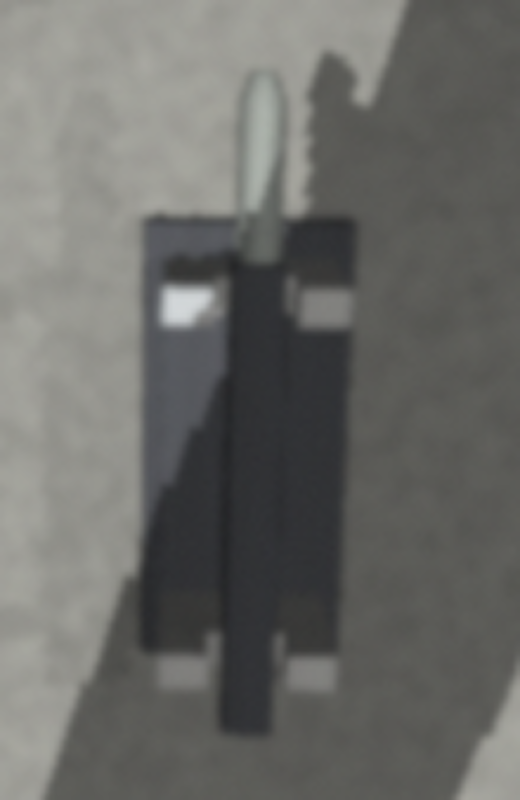

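```bash
python3 - <<'E'
from h import *
import pickle
s=pickle.load(open("w1.pkl","rb")); cw=cam("wrist",s)
f=lambda x,y,z:onz(cw,285+x/4.727,95+y/4.706,z)
t=f(245.5,735,46);h=f(256.5,262,46);n=f(263,68,40)
print(t,h,n,np.linalg.norm(h-t),np.linalg.norm(n-t))
u=(h-t)/np.linalg.norm(h-t); yaw=np.arctan2(u[1],u[0]); o=(t+60*u+h-50*u)/2; print("yaw",yaw,"origin",o)
pr=[f(158,672,48),f(337,672,48),f(159,307,48),f(353,307,48)]
nm=(pr[0]+pr[1])/2;fm=(pr[2]+pr[3])/2; d=fm-nm; print("rest",nm,fm,(nm+fm)/2,np.arctan2(d[1],d[0]),np.linalg.norm(d), [np.linalg.norm(pr[1]-pr[0]),np.linalg.norm(pr[3]-pr[2])])
# side, scene check
cs=cam("scene");cd=cam("side")
for q in (t,n): print(proj(cs,q)-[150,160],proj(cd,q)-[260,100])
s=read_state()
g=o-18*u; g[2]=100
print(togo(s,g,yaw)); pickle.dump((o,u,yaw),open("bar.pkl","wb"))
E
```

```text
[ 473.35710366 -326.49356085   46.        ] [ 578.19075452 -293.66242685   46.        ] [ 616.44427997 -282.45806946   40.        ] 109.85434771856278 149.8301188882673
yaw 0.30349844056926106 origin [ 530.54541301 -308.58369095   46.        ]
rest [ 489.1957247  -321.54746055   48.        ] [ 569.31202164 -296.45188675   48.        ] [ 529.25387317 -308.99967365   48.        ] 0.303558264203297 83.95480248625877 [np.float64(40.43697258149267), np.float64(41.09430616996039)]
[61.25217053 88.94052253] [113.51169781  55.45524639]
[112.1364899  118.40998091] [66.3356166  60.13675663]
(array([-0.0549,  0.0184,  0.1311]), np.float64(0.5941042053929266), np.float64(0.3138675150533123))
```

Call:
jog_arm(increments=[[-0.02,0.007,0.05,0.6],[-0.04,0.014,0.1,0.6],[-0.055,0.0184,0.13,0.6],[-0.055,0.0184,0.17,0.6],[-0.055,0.0184,0.192,0.6],[-0.055,0.0184,0.192,0.6]])

```text
clock: 3.2
position: [512.7, -312.6, 38.9]
ee_rot: [0.988, 0.152, -0.0, 0.0]
contact_force: [-0.1, -0.8, 0.1]
gripper_width: 85.1
```

```bash
python3 - <<'E'
from h import *
import pickle
s=read_state(); im=get_image("wrist"); cv2.imwrite("pics/w2.png",im[:,:,::-1]); o,u,yaw=pickle.load(open("bar.pkl","rb"))
print(s["position"], s["contact_force"]); g=o-18*u; g[2]=38; print(togo(s,g,yaw))
E
```

```text
[ 512.74940901 -312.60173219   38.92232126] [-0.06166776 -0.75162591  0.14230055]
(array([0.0002, 0.0015, 0.0009]), np.float64(0.09485559349603866), np.float64(0.30515398298970015))
```

View pics/w2.png

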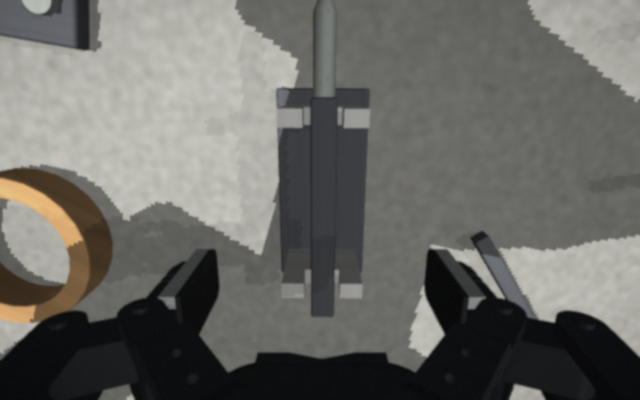

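```bash
python3 - <<'E'
from h import *
s=read_state(); cw=cam("wrist",s); Rt=R.from_quat(s["ee_rot"]).as_matrix(); p=np.array(s["position"])
for q in ([0,0,-2],[0,42,-15],[0,42,4],[0,-42,4],[0,0,-8],[-11,42,4],[11,42,4]): print(q,proj(cw,p+Rt@np.array(q)))
# bar tail & shoulder measured here at z=46
f=lambda u,v,z:onz(cw,u,v,z)
t=f(322,316,46);h=f(323.5,98,46);print(t,h,np.linalg.norm(h-t),(t+h)/2, np.arctan2(*(h-t)[1::-1]))
u=(h-t)/np.linalg.norm(h-t); print(t+60*u, Rt.T@(t+60*u-p))
E
```

```text
[0, 0, -2] [319.98379307 238.18443772]
[0, 42, -15] [411.00429299 249.46158249]
[0, 42, 4] [401.82768913 233.43946133]
[0, -42, 4] [238.19786337 233.53650989]
[0, 0, -8] [319.94425082 243.20467087]
[-11, 42, 4] [400.49686745 253.01029936]
[11, 42, 4] [403.20432332 213.1949122 ]
[ 474.10525071 -326.84455905   46.        ] [ 578.5965069  -294.56588319   46.        ] 109.36331896499375 [ 526.3508788  -310.70522112   46.        ] 0.29961339185629643
[ 531.4322908  -309.13550843   46.        ] [17.92278418  1.34752256 -5.68778711]
```

The bar's shank runs from (322,316) to (323,98). Its origin is 18 mm ahead of the TCP, as planned, so I close on it.

Call:
jog_arm(increments=[[0,0.0014,0.0009,0],[0,0.0014,0.0009,0],[0,0.0014,0.0009,0],[0,0.0014,0.0009,0],[0,0.0014,0.0009,0],[0,0.0014,0.0009,0],[0,0.0014,0.0009,0],[0,0.0014,0.0009,0]], hand=-1)

```text
clock: 4.25
position: [514.3, -314.6, 39.3]
ee_rot: [0.988, 0.152, 0.001, 0.001]
contact_force: [-0.8, -0.1, 0.3]
gripper_width: 0.0
```

```bash
python3 - <<'E'
from h import *
s=read_state(); im=get_image("wrist"); cv2.imwrite("pics/w3.png",im[:,:,::-1]); print(s["gripper_width"],s["position"],s["contact_force"],s["wrist_torque"])
im=get_image("side"); cv2.imwrite("pics/s3.png",cv2.resize(im[90:230,260:440,::-1],(770,600),interpolation=cv2.INTER_CUBIC))
E
```

```text
0.04894843855704949 [ 514.34292419 -314.5872211    39.3305648 ] [-0.8148563  -0.07984767  0.27356872] [0.0109654  0.0245976  0.00344345]
```

View pics/w3.png

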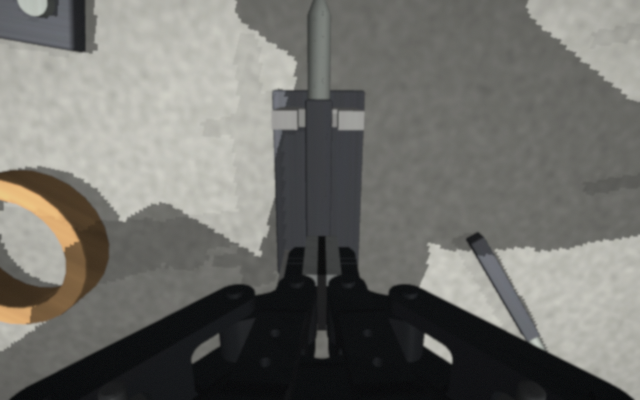

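View pics/s3.png

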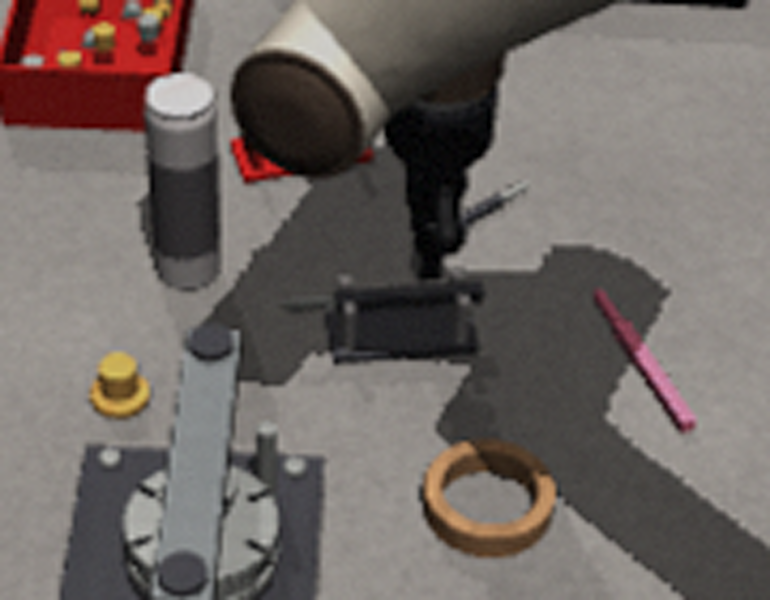

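The jaws shut to 0 mm, and in the wrist view the bar runs on underneath the fingers. So the tips are above the bar and the stated tip distance doesn't match. I measure the true fingertip height from the side and scene views.

```bash
python3 - <<'E'
from h import *
s=read_state(); p=np.array(s["position"]); cd=cam("side"); cs=cam("scene")
im=get_image("scene"); cv2.imwrite("pics/sc3.png",cv2.resize(im[200:320,170:320,::-1],(750,600),interpolation=cv2.INTER_CUBIC))
sd=get_image("side"); cv2.imwrite("pics/sd3.png",cv2.resize(sd[120:190,320:410,::-1],(771,600),interpolation=cv2.INTER_CUBIC))
for z in (22,46,50,60,70,80): 
    a=proj(cd,[p[0],p[1],z]);b=proj(cs,[p[0],p[1],z]); print(z,(a-[320,120])*8.57,(b-[170,200])*5)
print(s["joints"])
E
```

```text
22 [339.93818172 357.7799719 ] [283.40376999 306.29490313]
46 [343.61765586 310.61172443] [275.95703852 285.41095286]
50 [344.23997965 302.63397503] [274.69100559 281.8604329 ]
60 [345.80736594 282.54119497] [271.49393017 272.8944101 ]
70 [347.39150263 262.23368668] [268.25035257 263.79797449]
80 [348.99265968 241.70798953] [264.95925079 254.56825991]
[-2.79953530e-01  5.17191574e-01 -2.58987717e-01  1.88258748e-03
 -7.92363918e-01  2.15483448e+00]
```

View pics/sc3.png

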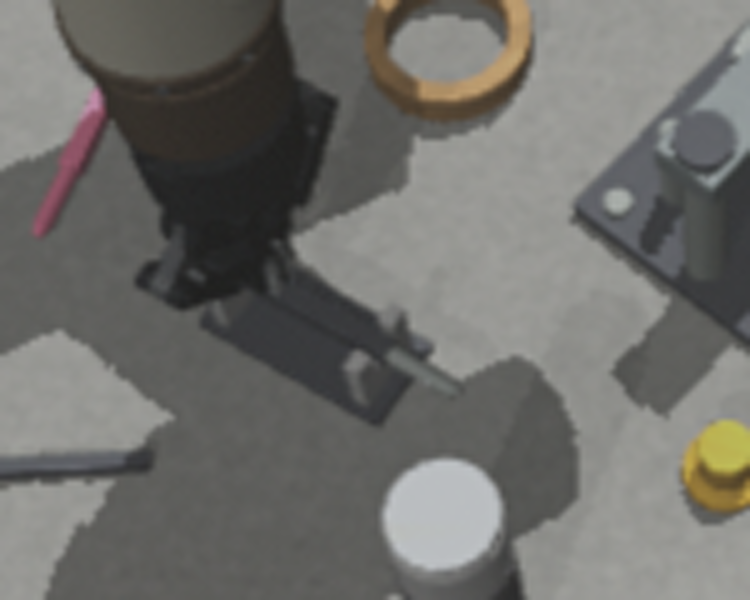

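View pics/sd3.png

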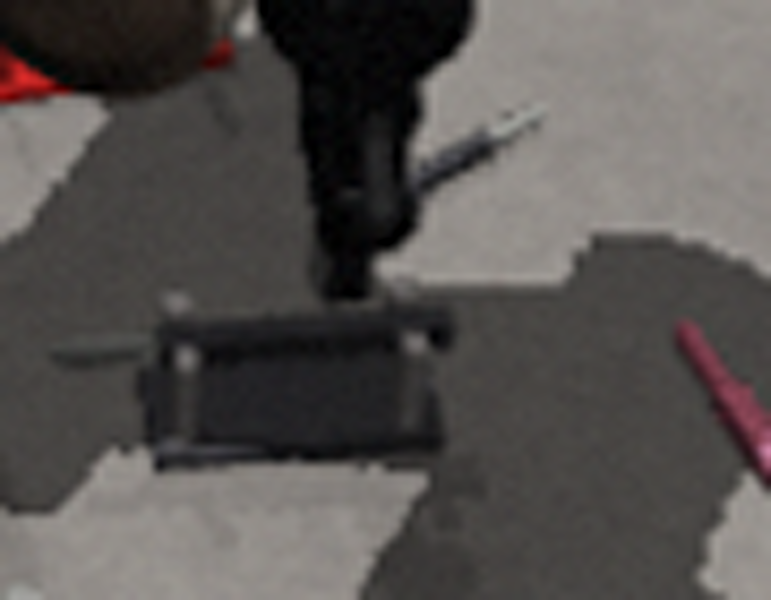

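Side view: the shut fingertips end at crop row 298, which is z ≈ 52 mm. That puts the tips about 13 mm behind the reported TCP, not 17 mm ahead of it. So I open and go about 28 mm lower, with the tips then at about 24 mm and the foot at 8 mm.

Call:
jog_arm(increments=[[0,0,0,0],[0,0,0,0],[0,0,0,0],[0,0,0,0],[0,0,0.01,0],[0,0,0.02,0],[0,0,0.028,0],[0,0,0.028,0]], hand=1)

```text
clock: 5.45
position: [513.7, -314.4, 10.2]
ee_rot: [0.988, 0.152, -0.0, 0.001]
contact_force: [0.2, 0.9, -0.1]
gripper_width: 85.1
```

Call:
jog_arm(increments=[[0,0,0,0],[0,0,0,0],[0,0,0,0],[0,0,0,0],[0,0,0,0],[0,0,0,0],[0,0,0,0]], hand=-1)

```text
clock: 6.32
position: [513.9, -314.5, 10.5]
ee_rot: [0.988, 0.152, -0.0, 0.001]
contact_force: [-1.1, 0.1, 2.8]
gripper_width: 10.3
```

```bash
python3 - <<'E'
from h import *
s=read_state(); im=get_image("wrist"); cv2.imwrite("pics/w4.png",im[:,:,::-1]); print(s["gripper_width"],s["position"],s["contact_force"],s["wrist_torque"])
E
```

```text
10.344070429799558 [ 513.85271219 -314.46646808   10.52519331] [-1.1232753   0.11563364  2.76381857] [0.23938264 0.19010789 0.00822731]
```

View pics/w4.png

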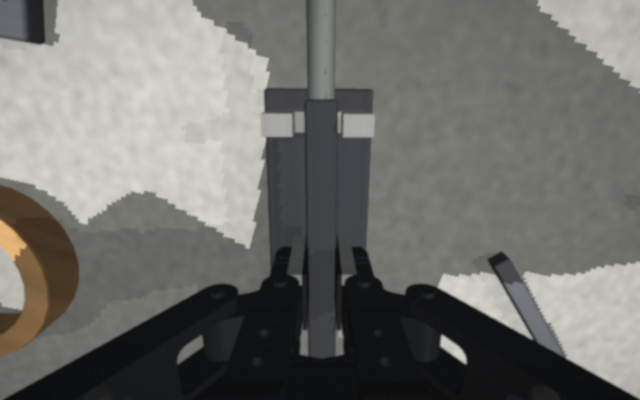

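The width is now 10.3 mm with the bar between the pads, and the shank shows at (320,100-355). I lift it and hover over the jack to look.

Call:
jog_arm(increments=[[0,0,-0.02,0],[0,0,-0.06,0],[0,0,-0.12,0],[0,0,-0.18,0],[0,0,-0.18,0]])

```text
clock: 7.0
position: [516.7, -315.4, 196.1]
ee_rot: [0.988, 0.152, 0.005, 0.004]
contact_force: [0.7, -0.1, -2.6]
gripper_width: 10.3
```

```bash
python3 - <<'E'
from h import *
s=read_state(); print(s["gripper_width"],s["position"],s["contact_force"],s["wrist_torque"]); print(togo(s,[512,-120,190],.136))
im=get_image("wrist"); cv2.imwrite("pics/w5.png",im[:,:,::-1])
E
```

```text
10.28121812803646 [ 516.6750489  -315.41477645  196.10654004] [ 0.68003669 -0.0945005  -2.62541306] [ 0.0378355   0.02364627 -0.04228456]
(array([ 0.0544, -0.1878,  0.0049]), np.float64(9.741465955011869), np.float64(0.3060206548858909))
```

View pics/w5.png

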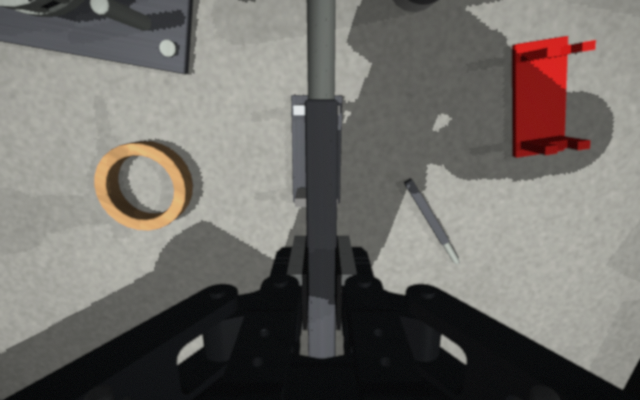

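The bar came up with the gripper, with its shoulder still at row 100 and no slip. The rest is left empty at (317,145).

Call:
jog_arm(increments=[[0.014,-0.047,0,3],[0.028,-0.094,0,6],[0.042,-0.141,0,9.7],[0.0544,-0.188,0,9.7],[0.0544,-0.188,0,9.7],[0.0544,-0.188,0,9.7],[0.0544,-0.188,0,9.7]])

```text
clock: 7.92
position: [509.6, -119.4, 191.0]
ee_rot: [0.998, 0.067, 0.001, 0.001]
contact_force: [0.3, 0.8, -0.9]
gripper_width: 10.6
```

```bash
python3 - <<'E'
from h import *
import pickle
s=read_state(); im=get_image("wrist"); print(s["joint_vel"],s["position"]);cv2.imwrite("pics/w6.png",im[:,:,::-1]);pickle.dump(s,open("w6.pkl","wb"))
cv2.imwrite("pics/w6c.png",cv2.resize(im[0:180,90:340,::-1],(800,576),interpolation=cv2.INTER_CUBIC))
E
```

```text
[-0.00561818 -0.00402648  0.00689078  0.00022192 -0.00282718 -0.00147563] [ 509.63878509 -119.41879139  190.9593275 ]
```

View pics/w6.png

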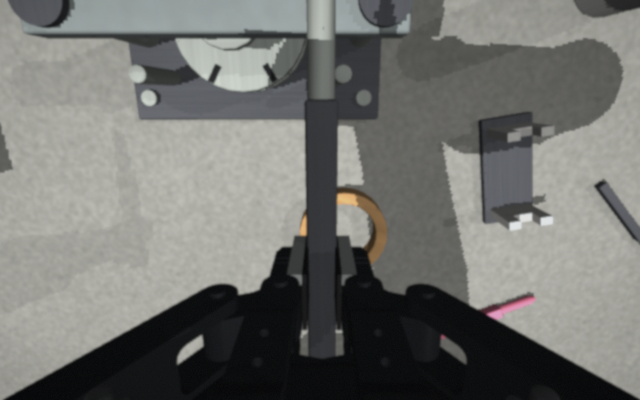

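View pics/w6c.png

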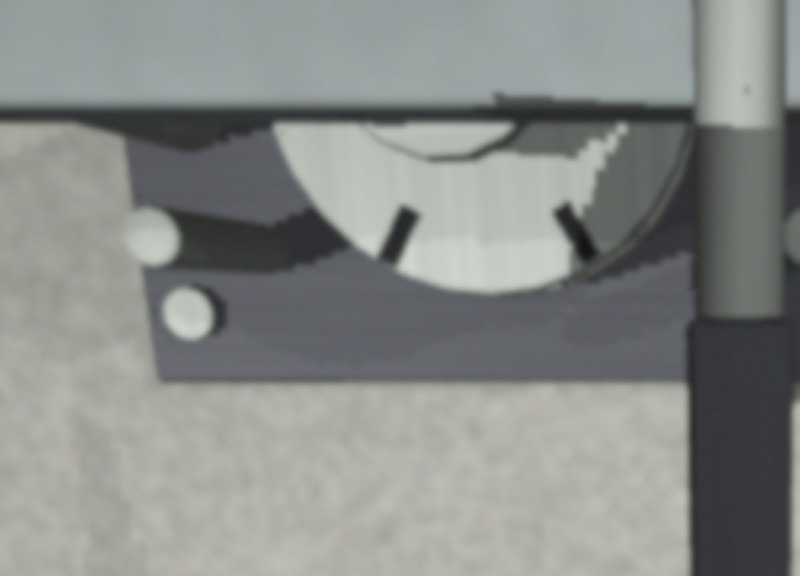

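The wrist crop shows two collar index lines: left at about (400,232) and right at about (577,232), i.e. full-image (215,73) and (270,73). Pin tops are at full (137,74) and (343,74), and the plate's front corners at (140,119) and (376,119).

```bash
python3 - <<'E'
from h import *
import pickle
s=pickle.load(open("w6.pkl","rb")); cw=cam("wrist",s)
f=lambda x,y,z:onz(cw,90+x/3.2,y/3.2,z)
pe=f(151,237,80); ps=onz(cw,343,74,80); print("pins",pe,ps,np.linalg.norm(pe-ps))
d=pe-ps; th=np.arctan2(-d[0],d[1]); 
A=(pe+ps)/2+37*np.array([np.cos(th),np.sin(th),0]); print("yaw jack",th,"axis",A)
c1=f(160,380,12);c2=onz(cw,376,119,12); d=c1-c2; th2=np.arctan2(-d[0],d[1]); print("plate",c1,c2,np.linalg.norm(d),th2,(c1+c2)/2+85*np.array([np.cos(th2),np.sin(th2),0]))
# collar rim circle points z=74
rim=np.array([f(x,y,74)[:2] for x,y in [(275,125),(310,190),(350,235),(430,282),(490,293),(550,288)]])
Q=np.c_[2*rim,np.ones(len(rim))]; sol=np.linalg.lstsq(Q,(rim**2).sum(1),rcond=None)[0]; print("rim c",sol[:2],np.sqrt(sol[2]+sol[:2]@sol[:2]))
for a,b in [((412,207),(387,260)),((562,207),(588,258))]:
    P,Qq=f(*a,74),f(*b,74); 
    for q in (P,Qq):
        v=(q-A)[:2]; print("line r,phi(from front, + = +y side)",np.linalg.norm(v), -( (np.arctan2(v[1],v[0])-th-np.pi+np.pi)%(2*np.pi)-np.pi))
# caps
e=onz(cw,42,5,141); print(e)
E
```

```text
pins [573.91447515  26.16254855  80.        ] [ 594.40052582 -125.30880011   80.        ] 152.85040966985002
yaw jack 0.13443133261225695 axis [620.82367568 -44.61413433  80.        ]
plate [532.11583672  57.84306374  12.        ] [ 562.09051287 -166.62706915   12.        ] 226.46262775604794 0.13274992047613507 [631.35531602 -43.14137165  12.        ]
rim c [623.48281728 -46.99101892] 51.98421627967589
line r,phi(from front, + = +y side) 34.50258925071064 0.5160811490250516
line r,phi(from front, + = +y side) 48.2709970359707 0.5190671022753661
line r,phi(from front, + = +y side) 35.158568997238305 -0.5476501604692796
line r,phi(from front, + = +y side) 47.91886853039108 -0.5246191280277923
[604.20710767  46.99987553 141.        ]
```

```bash
cat >> h.py <<'E'
A=np.array([621.5,-45.0]); TH=0.134
def tcp_at(phi,r,z,lat=0.0,dyaw=0.0):
    """TCP target for bar at phi (from front, + to +y side), r radius of TCP; lat = bar offset along tool y"""
    yaw=TH-phi; u=np.array([np.cos(yaw),np.sin(yaw)]); ty=np.array([u[1],-u[0]])
    p=A-u*r-ty*lat; return np.array([p[0],p[1],z]),yaw+dyaw
E
python3 - <<'E'
from h import *
import pickle
s=pickle.load(open("w6.pkl","rb")); cw=cam("wrist",s); Rt=R.from_quat(s["ee_rot"]).as_matrix(); p=np.array(s["position"])
im=cv2.imread("pics/w6.png"); g=cv2.cvtColor(im,cv2.COLOR_BGR2GRAY).astype(int)
for v in (60,80,110,130,150,170,220):
    d=np.diff(g[v,295:350]); zz=p[2]+ (35.5 if v>100 else 29.5)
    a=295+np.argsort(-abs(d))[:5]; print(v,sorted(a.tolist()))
for l,r,v in [(306.5,336.5,130),(306.5,336.5,170)]:
    a=onz(cw,l,v,p[2]+35.5);b=onz(cw,r,v,p[2]+35.5); print(Rt.T@(a-p),Rt.T@(b-p))
s=read_state()
P,y=tcp_at(-.53,172,190); print(P,y,togo(s,P,y))
E
```

```text
60 [295, 299, 300, 333, 334]
80 [305, 333, 336, 337, 348]
110 [302, 303, 304, 305, 306]
130 [303, 304, 305, 336, 337]
150 [303, 304, 305, 336, 337]
170 [304, 305, 306, 336, 337]
220 [305, 306, 335, 336, 337]
[ 56.72004099  -4.61417992 -35.37847528] [ 56.71237489   6.18728961 -35.35105134]
[ 42.01889333  -4.79088997 -35.4135155 ] [ 42.0071631    6.35596939 -35.38522364]
[ 486.04424648 -150.9987681   190.        ] 0.664 (array([-0.0277,  0.028 ,  0.0012]), np.float64(-30.357910684506614), np.float64(0.13415450452899416))
```

Call:
jog_arm(increments=[[-0.01,0.01,0,-10],[-0.02,0.02,0.02,-20],[-0.028,0.028,0.06,-30.4],[-0.028,0.028,0.11,-30.4],[-0.028,0.028,0.15,-30.4],[-0.028,0.028,0.165,-30.4],[-0.028,0.028,0.165,-30.4]])

```text
clock: 8.85
position: [486.2, -151.9, 25.8]
ee_rot: [0.945, 0.326, 0.0, 0.001]
contact_force: [0.7, -0.7, -0.5]
gripper_width: 10.5
```

```bash
python3 - <<'E'
from h import *
s=read_state(); print(s["position"],s["contact_force"],s["wrist_torque"],s["joint_vel"].round(3) if hasattr(s["joint_vel"],"round") else s["joint_vel"])
for n,(a,b,c,d) in (("side",(150,260,270,420)),("scene",(180,280,250,400)),("wrist",(0,400,0,640))):
    im=get_image(n)[a:b,c:d,::-1]; k=min(800/(d-c),600/(b-a)); cv2.imwrite(f"pics/p7{n}.png",cv2.resize(im,None,fx=k,fy=k,interpolation=cv2.INTER_CUBIC))
P,y=tcp_at(-.53,172,25.5); print(togo(s,P,y))
E
```

```text
[ 486.20744798 -151.91253714   25.77878753] [ 0.66536862 -0.68771188 -0.54265966] [-0.00689874 -0.02703294 -0.00775729] [ 0.006 -0.039  0.03   0.007 -0.008  0.   ]
(array([ 0.0004, -0.0008,  0.0003]), np.float64(0.007760336351186193), np.float64(0.6641354434203905))
```

View pics/p7side.png

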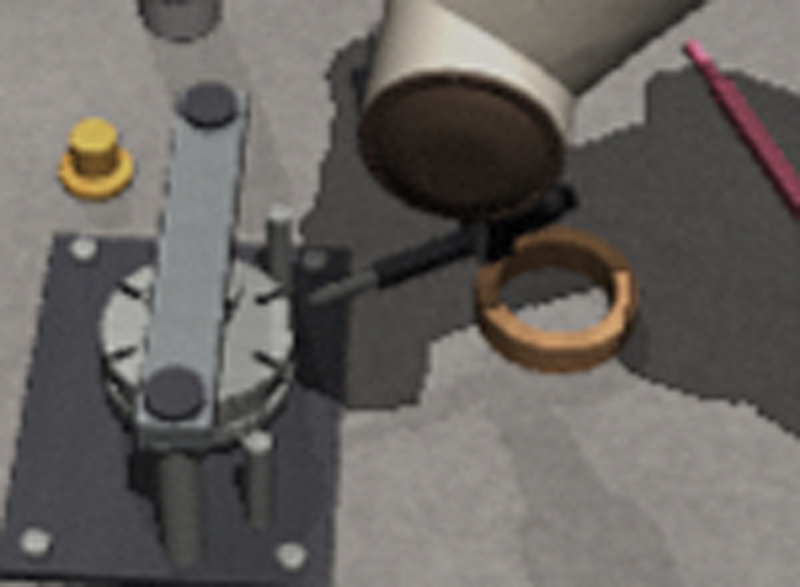

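View pics/p7wrist.png

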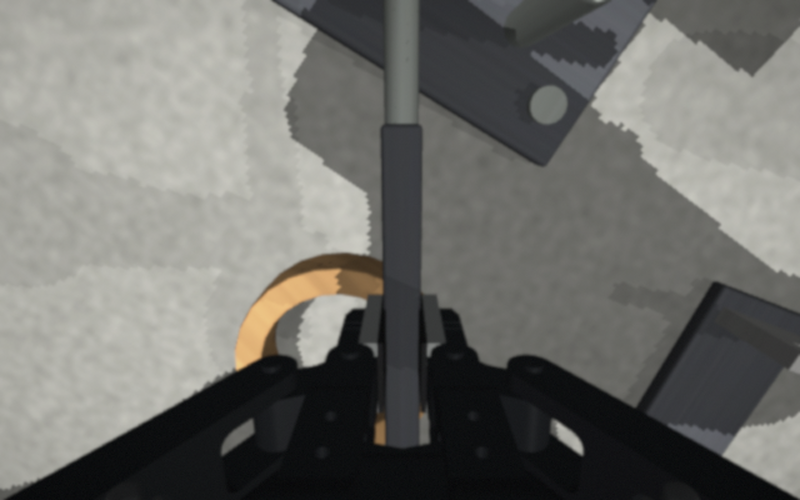

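```bash
python3 - <<'E'
from h import *
s=read_state(); cd=cam("side"); p=np.array(s["position"]); Rt=R.from_quat(s["ee_rot"]).as_matrix()
k=800/150
for n,x in (("tip",107.5),("shoulder",67.5),("tail",-42.5)):
    for z in (50,55,60): 
        q=p+Rt@np.array([x,0.3,0]); q[2]=z; print(n,z,((proj(cd,q)-[270,150])*k).round(1))
u=np.array([np.cos(.664),np.sin(.664)])
for r in (35,48): print("line",((proj(cd,np.r_[A-u*r,74])-[270,150])*k).round(1))
for y in (76,-76):
    q=A+np.array([np.cos(TH)*-37-np.sin(TH)*y, np.sin(TH)*-37+np.cos(TH)*y]); print("pin",((proj(cd,np.r_[q,80])-[270,150])*k).round(1))
E
```

```text
tip 50 [308.4 303.5]
tip 55 [308.5 297.4]
tip 60 [308.5 291.2]
shoulder 50 [374.9 277.9]
shoulder 55 [375.2 271.8]
shoulder 60 [375.4 265.7]
tail 50 [551.8 210.1]
tail 55 [552.5 203.9]
tail 60 [553.3 197.7]
line [261.3 294.5]
line [283.7 286.1]
pin [260.7 431.4]
pin [282.  205.2]
```

```bash
python3 - <<'E'
from h import *
s=read_state(); cd=cam("scene"); p=np.array(s["position"]); Rt=R.from_quat(s["ee_rot"]).as_matrix()
k=800/150
for n,x in (("tip",107.5),("shoulder",67.5)):
    q=p+Rt@np.array([x,0.3,0]); q[2]=55; print(n,((proj(cd,q)-[250,180])*k).round(1))
u=np.array([np.cos(.664),np.sin(.664)])
for y in (76,-76):
    q=A+np.array([np.cos(TH)*-37-np.sin(TH)*y, np.sin(TH)*-37+np.cos(TH)*y]); print("pin",((proj(cd,np.r_[q,80])-[250,180])*k).round(1))
for y in (96,-96):
    q=A+np.array([-np.sin(TH)*y, np.cos(TH)*y]); print("cap",((proj(cd,np.r_[q,141])-[250,180])*k).round(1))
E
```

```text
tip [322.8 190.5]
shoulder [240.6 178.8]
pin [494.2  34.2]
pin [291.4 244.3]
cap [590.1 -23.9]
cap [324.4 254.5]
```

View pics/p7scene.png

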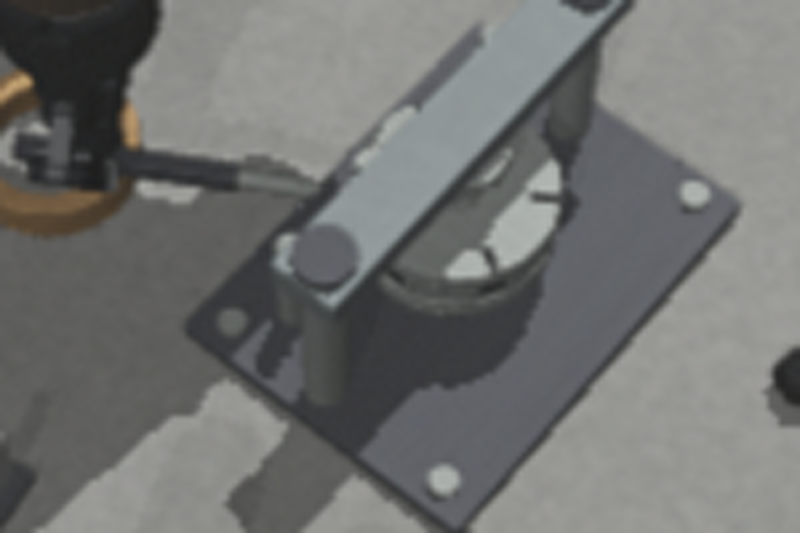

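Scene cap and tip predictions agree with observation within a few crop px, and the side view suggests at most 2 mm. I start the insertion with a force check.

Call:
jog_arm(increments=[[0.006,-0.001,0.0,0],[0.012,-0.001,0.0,0],[0.018,-0.001,0.0,0],[0.024,-0.001,0.0,0],[0.028,-0.001,0.0,0],[0.028,-0.001,0.0,0]])

```text
clock: 9.75
position: [509.6, -133.2, 27.7]
ee_rot: [0.945, 0.327, 0.003, 0.002]
contact_force: [0.7, 0.9, -1.7]
gripper_width: 10.5
```

```bash
sed -i 's/-45.0\]/-44.5]/' h.py; cat >> h.py <<'E'
def rep(s=None):
    s=s or read_state(); Rt=R.from_quat(s["ee_rot"]).as_matrix(); p=np.array(s["position"])
    yaw=np.arctan2(Rt[1,0],Rt[0,0]); v=p[:2]-A; ang=np.arctan2(v[1],v[0]); phi=-((ang-TH-np.pi+np.pi)%(2*np.pi)-np.pi)
    F=Rt.T@np.array(s["contact_force"]); M=Rt.T@np.array(s["wrist_torque"])
    print("t %.2f r %.1f phi %.3f phiyaw %.3f z %.1f Ftool %s Mtool %s w %.1f"%(s["clock"],np.linalg.norm(v),phi,TH-yaw,p[2],F.round(1),M.round(2),s["gripper_width"])); return s
E
python3 - <<'E'
from h import *
s=rep(); P,y=tcp_at(-.53,129.5,25.5); print(togo(s,P,y))
E
```

```text
t 9.75 r 142.8 phi -0.536 phiyaw -0.531 z 27.7 Ftool [ 1.1 -0.3  1.7] Mtool [ 0.05  0.05 -0.09] w 10.5
(array([ 0.0133, -0.0009,  0.0023]), np.float64(0.07617504245222229), np.float64(0.665329505298638))
```

Call:
jog_arm(increments=[[0.004,-0.0005,0.002,0],[0.008,-0.001,0.002,0],[0.0125,-0.001,0.002,0],[0.0125,-0.001,0.002,0],[0.0125,-0.001,0.002,0]])

```text
clock: 10.38
position: [518.7, -124.7, 25.8]
ee_rot: [0.945, 0.327, 0.003, 0.002]
contact_force: [0.1, 0.3, -2.0]
gripper_width: 10.5
```

```bash
python3 - <<'E'
from h import *
s=rep(); P,y=tcp_at(-.53,129.5,25.5); print(togo(s,P,y))
for n,(a,b,c,d) in (("side",(150,260,270,420)),):
    im=get_image(n)[a:b,c:d,::-1]; k=min(800/(d-c),600/(b-a)); cv2.imwrite(f"pics/p8{n}.png",cv2.resize(im,None,fx=k,fy=k,interpolation=cv2.INTER_CUBIC))
E
```

```text
t 10.38 r 130.4 phi -0.529 phiyaw -0.531 z 25.8 Ftool [ 0.2 -0.2  2. ] Mtool [-0.04 -0.05 -0.06] w 10.5
(array([0.0009, 0.0002, 0.0003]), np.float64(0.07603010872143186), np.float64(0.6653269757278382))
```

View pics/p8side.png

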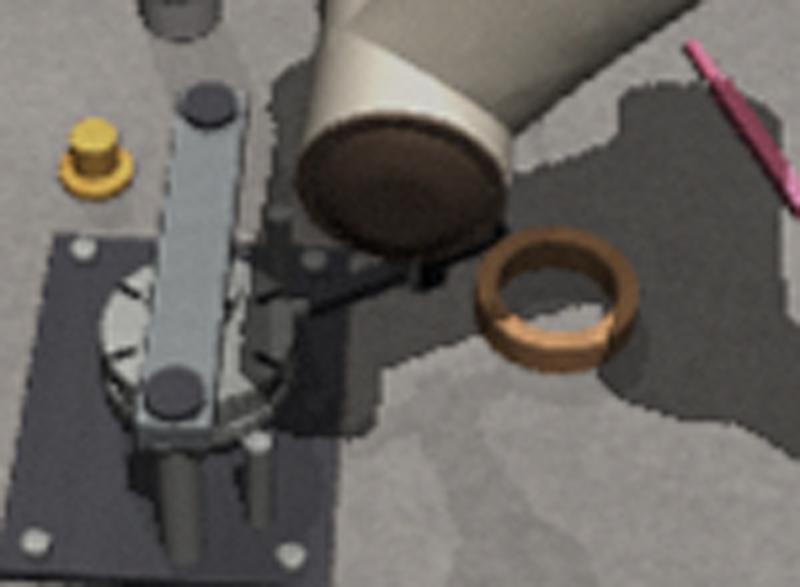

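The bar sits in the hole nearly to its shoulder, with forces about 0. Swing 1 begins.

Call:
jog_arm(increments=[[0.001,-0.0158,0,7],[0.0039,-0.0315,0,14],[0.0086,-0.0466,0,21],[0.0152,-0.061,0,28],[0.0235,-0.0746,0,35]])

```text
clock: 11.05
position: [491.3, -52.3, 25.7]
ee_rot: [1.0, 0.024, 0.004, 0.002]
contact_force: [2.5, -5.6, -0.9]
gripper_width: 10.6
```

```bash
cat >> h.py <<'E'
def arc(s,phis,r=130.,z=25.5):
    for f in phis:
        P,y=tcp_at(f,r,z); d,t,_=togo(s,P,y); print("phi %.3f: [%.4f, %.4f, %.4f, %.1f]"%(f,*d,t))
E
python3 - <<'E'
from h import *
s=rep(); arc(s,[.15,.25,.35,.45,.52,.58])
E
```

```text
t 11.05 r 130.4 phi 0.074 phiyaw 0.087 z 25.7 Ftool [2.2 5.7 1. ] Mtool [-1.92  0.6   0.59] w 10.6
phi 0.150: [0.0007, -0.0099, 0.0002, 3.6]
phi 0.250: [0.0021, -0.0228, 0.0002, 9.4]
phi 0.350: [0.0049, -0.0355, 0.0001, 15.1]
phi 0.450: [0.0089, -0.0479, 0.0001, 20.8]
phi 0.520: [0.0124, -0.0562, 0.0001, 24.8]
phi 0.580: [0.0159, -0.0632, 0.0001, 28.3]
```

Call:
jog_arm(increments=[[0.0007,-0.0099,0,6],[0.0021,-0.0228,0,13],[0.0049,-0.0355,0,19],[0.0089,-0.0479,0,25],[0.0124,-0.0562,0,29],[0.0145,-0.06,0,31],[0.0145,-0.06,0,31],[0.0145,-0.06,0,31]])

```text
clock: 12.05
position: [501.9, 7.8, 25.4]
ee_rot: [0.97, -0.244, 0.003, 0.001]
contact_force: [-3.0, -0.4, 0.2]
gripper_width: 10.5
```

```bash
python3 - <<'E'
from h import *
s=rep(); 
for n,(a,b,c,d) in (("side",(150,260,270,420)),):
    im=get_image(n)[a:b,c:d,::-1]; k=min(800/(d-c),600/(b-a)); cv2.imwrite(f"pics/p9{n}.png",cv2.resize(im,None,fx=k,fy=k,interpolation=cv2.INTER_CUBIC))
E
```

```text
t 12.05 r 130.6 phi 0.546 phiyaw 0.628 z 25.4 Ftool [-2.5  1.8 -0.2] Mtool [-0.62 -0.5   0.05] w 10.5
```

View pics/p9side.png

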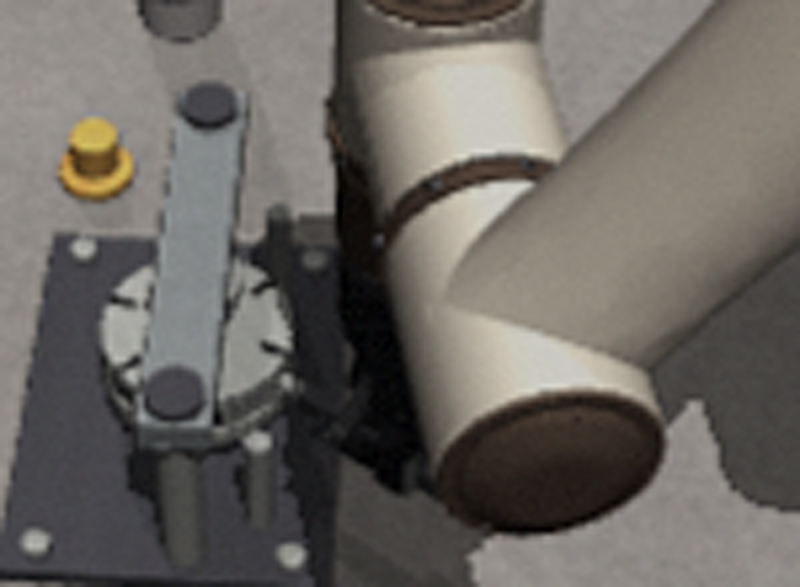

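Lines on the collar moved by about one pitch: the front-edge lines are now at side-crop (265,285) and (272,348). I square the bar to the hole and draw it out.

```bash
python3 - <<'E'
from h import *
s=rep(); arc(s,[.40],132); arc(s,[.4],152); arc(s,[.4],172);arc(s,[.4],185);arc(s,[.4],185,150)
E
```

```text
t 12.10 r 130.6 phi 0.546 phiyaw 0.628 z 25.4 Ftool [-2.4  3.7  0.7] Mtool [-0.72 -0.5   0.03] w 10.6
phi 0.400: [0.0015, 0.0191, -0.0001, -13.1]
phi 0.400: [-0.0179, 0.0237, -0.0002, -13.1]
phi 0.400: [-0.0374, 0.0282, -0.0004, -13.1]
phi 0.400: [-0.0501, 0.0311, -0.0004, -13.1]
phi 0.400: [-0.0493, 0.0312, -0.1249, -13.1]
```

Call:
jog_arm(increments=[[0.0005,0.009,0,-6],[0.0005,0.018,0,-12],[-0.008,0.021,0,-13],[-0.018,0.0237,0,-13],[-0.028,0.026,0,-13],[-0.0374,0.0282,0,-13],[-0.05,0.031,0,-13],[-0.05,0.031,0,-13]])

```text
clock: 13.1
position: [442.0, 4.4, 25.1]
ee_rot: [0.991, -0.133, 0.003, 0.001]
contact_force: [-0.7, -0.3, -1.6]
gripper_width: 10.6
```

```bash
python3 - <<'E'
from h import *
s=rep(); 
for n,(a,b,c,d) in (("side",(150,260,270,420)),):
    im=get_image(n)[a:b,c:d,::-1]; k=min(800/(d-c),600/(b-a)); cv2.imwrite(f"pics/p10{n}.png",cv2.resize(im,None,fx=k,fy=k,interpolation=cv2.INTER_CUBIC))
E
```

```text
t 13.10 r 186.1 phi 0.400 phiyaw 0.400 z 25.1 Ftool [-0.6  0.5  1.6] Mtool [0.01 0.01 0.01] w 10.6
```

View pics/p10side.png

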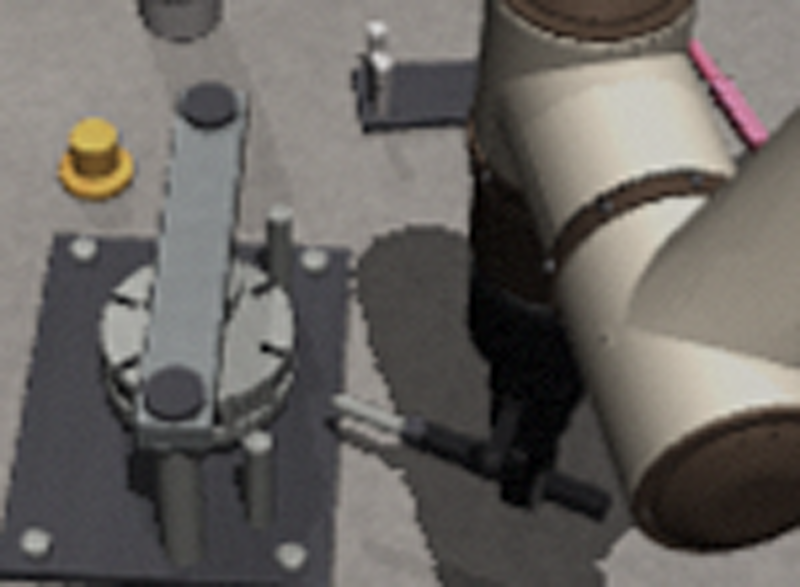

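The bar is out cleanly, with the tip at (335,400) and the collar clear. I go back to the earlier hover pose to measure the collar angle.

```bash
python3 - <<'E'
from h import *
s=read_state(); print(togo(s,[509.6,-119.4,191],.134))
E
```

```text
(array([ 0.098 ,  0.1023, -0.1649]), np.float64(-22.92233495040398), np.float64(-0.2660702171295204))
```

Call:
jog_arm(increments=[[0,0,-0.06,0],[0,0.01,-0.12,-5],[0.02,0.045,-0.165,-12],[0.06,0.08,-0.165,-20],[0.098,0.102,-0.165,-23],[0.098,0.102,-0.165,-23],[0.098,0.102,-0.165,-23]])

```text
clock: 14.02
position: [509.3, -119.2, 190.5]
ee_rot: [0.998, 0.067, 0.002, 0.002]
contact_force: [-0.1, 0.5, -1.6]
gripper_width: 10.4
```

```bash
python3 - <<'E'
from h import *
import pickle
s=rep(); im=get_image("wrist"); print(s["position"],s["ee_rot"]);cv2.imwrite("pics/w11.png",im[:,:,::-1]);pickle.dump(s,open("w11.pkl","wb"))
cv2.imwrite("pics/w11c.png",cv2.resize(im[0:180,90:340,::-1],(800,576),interpolation=cv2.INTER_CUBIC))
E
```

```text
t 14.03 r 134.8 phi -0.453 phiyaw -0.000 z 190.5 Ftool [ 0.  -0.5  1.6] Mtool [ 0.02 -0.04 -0.04] w 10.4
[ 509.26096962 -119.2349735   190.4954001 ] [0.99774112 0.06711526 0.0022442  0.00177612]
```

View pics/w11c.png

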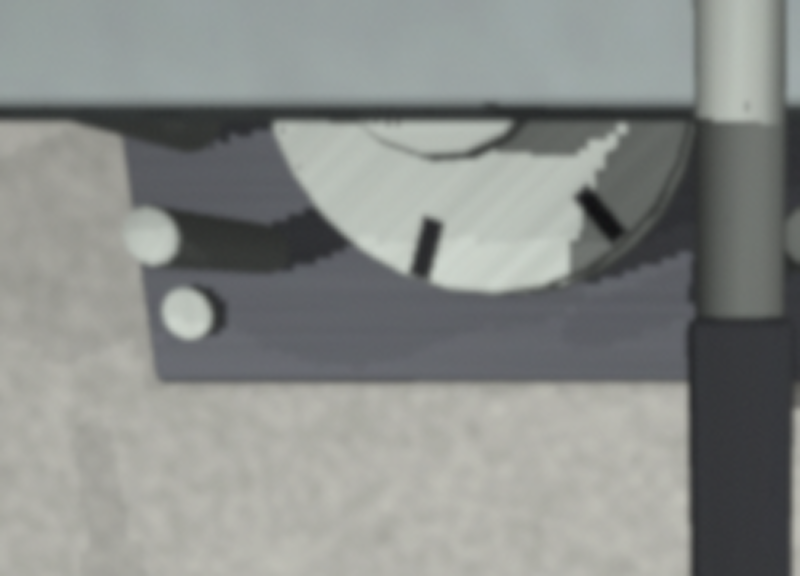

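```bash
python3 - <<'E'
from h import *
import pickle
s=pickle.load(open("w11.pkl","rb")); cw=cam("wrist",s)
f=lambda x,y,z:onz(cw,90+x/3.2,y/3.2,z)
for a,b in [((432,218),(421,276)),((582,191),(617,237))]:
    for q in (f(*a,74),f(*b,74)):
        v=(q-A-0 if 0 else q[:2]-A); print(np.linalg.norm(v), -((np.arctan2(v[1],v[0])-TH-np.pi+np.pi)%(2*np.pi)-np.pi))
P,y=tcp_at(-.8,172,190); print(togo(s,P,y))
E
```

```text
35.54653674500468 0.35748158182262957
49.09032934797244 0.33300036616133166
35.81063462263251 -0.7033779527048898
48.728358457631764 -0.691201971081151
(array([0.0014, 0.0643, 0.0007]), np.float64(-45.81713173611048), np.float64(0.13434019738488634))
```

Collar lines are now at +0.345 and -0.70 rad, so about 0.88 rad has been turned. I insert in the hole at -0.70.

```bash
python3 - <<'E'
from h import *
s=read_state(); arc(s,[-.7],172,190); arc(s,[-.7],172,25.5)
E
```

```text
phi -0.700: [-0.0103, 0.0521, 0.0009, -40.0]
phi -0.700: [-0.0110, 0.0514, 0.1654, -40.0]
```

Call:
jog_arm(increments=[[-0.003,0.013,0,-10],[-0.006,0.026,0.0,-20],[-0.01,0.04,0.01,-30],[-0.011,0.0514,0.05,-40],[-0.011,0.0514,0.1,-40],[-0.011,0.0514,0.15,-40],[-0.011,0.0514,0.165,-40],[-0.011,0.0514,0.165,-40],[-0.011,0.0514,0.165,-40]])

```text
clock: 15.2
position: [507.8, -171.8, 28.0]
ee_rot: [0.914, 0.405, 0.003, 0.004]
contact_force: [0.5, 0.4, -0.6]
gripper_width: 10.4
```

```bash
python3 - <<'E'
from h import *
s=rep(); arc(s,[-.7],150); arc(s,[-.7],130)
for n,(a,b,c,d) in (("side",(150,260,270,420)),):
    im=get_image(n)[a:b,c:d,::-1]; k=min(800/(d-c),600/(b-a)); cv2.imwrite(f"pics/p12{n}.png",cv2.resize(im,None,fx=k,fy=k,interpolation=cv2.INTER_CUBIC))
E
```

```text
t 15.20 r 170.6 phi -0.708 phiyaw -0.700 z 28.0 Ftool [0.6 0.1 0.6] Mtool [ 0.01 -0.03 -0.04] w 10.4
phi -0.700: [0.0206, -0.0013, 0.0026, 0.0]
phi -0.700: [0.0406, -0.0013, 0.0026, 0.0]
```

View pics/p12side.png

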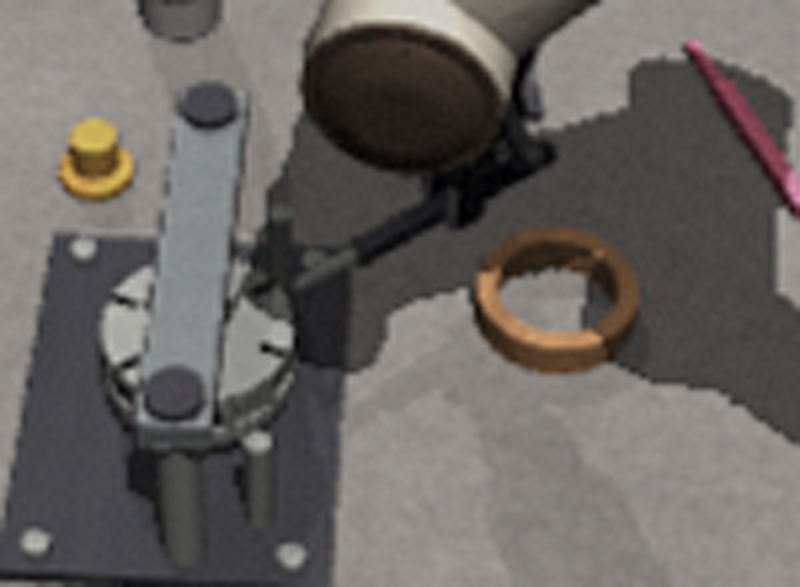

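Call:
jog_arm(increments=[[0.003,-0.0013,0.0026,0],[0.01,-0.0013,0.0026,0],[0.016,-0.0013,0.0026,0],[0.022,-0.0013,0.0026,0],[0.028,-0.0013,0.0026,0],[0.034,-0.0013,0.0026,0],[0.0406,-0.0013,0.0026,0],[0.0406,-0.0013,0.0026,0]])

```text
clock: 16.25
position: [534.5, -140.5, 25.5]
ee_rot: [0.914, 0.405, 0.004, 0.004]
contact_force: [0.1, 0.1, -1.8]
gripper_width: 10.2
```

```bash
python3 - <<'E'
from h import *
s=rep(); arc(s,[-.62,-.52,-.42,-.32,-.22,-.14,-.06,0],130.5)
E
```

```text
t 16.25 r 129.6 phi -0.701 phiyaw -0.701 z 25.5 Ftool [0.1 0.  1.8] Mtool [ 0.04 -0.06  0.  ] w 10.2
phi -0.620: [-0.0005, -0.0105, -0.0001, 4.6]
phi -0.520: [0.0012, -0.0234, -0.0002, 10.4]
phi -0.420: [0.0042, -0.0361, -0.0003, 16.1]
phi -0.320: [0.0084, -0.0485, -0.0004, 21.8]
phi -0.220: [0.0138, -0.0603, -0.0005, 27.5]
phi -0.140: [0.0190, -0.0694, -0.0006, 32.1]
phi -0.060: [0.0249, -0.0780, -0.0006, 36.7]
phi 0.000: [0.0298, -0.0841, -0.0007, 40.1]
```

Call:
jog_arm(increments=[[-0.0005,-0.0105,0,6],[0.0012,-0.0234,0,13],[0.0042,-0.0361,0,20],[0.0084,-0.0485,0,26],[0.0138,-0.0603,0,32],[0.019,-0.0694,0,36.5],[0.0249,-0.078,0,41],[0.0249,-0.078,0,41]])

```text
clock: 17.25
position: [493.2, -69.9, 25.0]
ee_rot: [0.998, 0.06, 0.005, 0.002]
contact_force: [-0.2, -3.5, -1.6]
gripper_width: 10.1
```

```bash
cat >> h.py <<'E'
def tq(s=None):
    s=rep(s); Rt=R.from_quat(s["ee_rot"]).as_matrix(); F=Rt.T@np.array(s["contact_force"]); M=Rt.T@np.array(s["wrist_torque"])
    p=np.array(s["position"]); Fw=np.array(s["contact_force"]); v=p[:2]-A
    print("collar torque est %.2f Nm"%(( -(v[0]*Fw[1]-v[1]*Fw[0])/1000*-1 - M[2]) ), "tangential F %.1f"%F[1], "F*r %.2f Mz %.2f"%(F[1]*np.linalg.norm(v)/1000,M[2]))
    return s
E
python3 - <<'E'
from h import *
s=tq(); arc(s,[.02,.06,.1,.14,.18,.22],130.5)
E
```

```text
t 17.25 r 130.8 phi -0.062 phiyaw 0.014 z 25.0 Ftool [-0.6  3.4  1.6] Mtool [-0.97 -0.05  0.2 ] w 10.1
collar torque est 0.24 Nm tangential F 3.4 F*r 0.45 Mz 0.20
phi 0.020: [-0.0001, -0.0107, -0.0005, 0.3]
phi 0.060: [0.0000, -0.0159, -0.0005, 2.6]
phi 0.100: [0.0004, -0.0211, -0.0006, 4.9]
phi 0.140: [0.0009, -0.0263, -0.0006, 7.2]
phi 0.180: [0.0017, -0.0314, -0.0006, 9.5]
phi 0.220: [0.0026, -0.0366, -0.0006, 11.8]
```

Call:
jog_arm(increments=[[0,-0.006,0,2.5],[0,-0.0107,0,4.7],[0,-0.0159,0,7],[0.0004,-0.0211,0,9.3],[0.0004,-0.0211,0,9.3]])

```text
clock: 17.88
position: [490.7, -49.5, 24.9]
ee_rot: [1.0, -0.021, 0.004, 0.002]
contact_force: [-0.2, -3.1, -0.7]
gripper_width: 10.5
```

```bash
python3 - <<'E'
from h import *
s=tq()
E
```

```text
t 17.88 r 130.9 phi 0.096 phiyaw 0.175 z 24.9 Ftool [-0.1  3.1  0.7] Mtool [-0.94  0.01  0.17] w 10.5
collar torque est 0.23 Nm tangential F 3.1 F*r 0.41 Mz 0.17
```

Call:
jog_arm(increments=[[-0.0002,-0.0033,0,1.4],[-0.0002,-0.0033,0,1.4]])

```text
clock: 18.12
position: [490.6, -46.3, 24.9]
ee_rot: [0.999, -0.033, 0.004, 0.002]
contact_force: [-0.0, -4.3, -0.8]
gripper_width: 10.6
```

Call:
jog_arm(increments=[[-0.0002,-0.0033,0,1.4],[-0.0002,-0.0033,0,1.4]])

```text
clock: 18.38
position: [490.5, -43.0, 24.8]
ee_rot: [0.999, -0.045, 0.004, 0.002]
contact_force: [-0.0, -4.7, -1.1]
gripper_width: 10.9
```

```bash
python3 - <<'E'
from h import *
s=tq()
E
```

```text
t 18.38 r 131.0 phi 0.146 phiyaw 0.224 z 24.8 Ftool [0.4 4.7 1.1] Mtool [-1.13  0.13  0.17] w 10.9
collar torque est 0.45 Nm tangential F 4.7 F*r 0.61 Mz 0.17
```

Call:
jog_arm(increments=[[-0.0002,-0.002,0,0.9],[-0.0002,-0.0033,0,1.4],[-0.0002,-0.0033,0,1.4]])

```text
clock: 18.75
position: [490.6, -39.6, 24.8]
ee_rot: [0.998, -0.057, 0.004, 0.002]
contact_force: [1.3, -4.5, -1.2]
gripper_width: 10.4
```

```bash
python3 - <<'E'
from h import *
s=tq()
E
```

```text
t 18.75 r 131.0 phi 0.171 phiyaw 0.249 z 24.8 Ftool [1.7 4.3 1.2] Mtool [-1.09  0.2   0.18] w 10.4
collar torque est 0.40 Nm tangential F 4.3 F*r 0.57 Mz 0.18
```

Call:
jog_arm(increments=[[-0.0002,-0.0033,0,1.4],[-0.0002,-0.0033,0,1.4]])

```text
clock: 19.0
position: [490.7, -36.2, 24.8]
ee_rot: [0.998, -0.07, 0.004, 0.002]
contact_force: [0.0, -4.3, -0.1]
gripper_width: 10.6
```

Call:
jog_arm(increments=[[-0.0002,-0.0033,0,1.4],[-0.0002,-0.0033,0,1.4]])

```text
clock: 19.25
position: [490.9, -32.8, 24.8]
ee_rot: [0.997, -0.082, 0.004, 0.002]
contact_force: [0.4, -4.4, -0.6]
gripper_width: 10.2
```

```bash
python3 - <<'E'
from h import *
s=tq()
E
```

```text
t 19.25 r 131.1 phi 0.223 phiyaw 0.298 z 24.8 Ftool [1.1 4.3 0.6] Mtool [-1.23  0.23  0.27] w 10.2
collar torque est 0.30 Nm tangential F 4.3 F*r 0.56 Mz 0.27
```

Call:
jog_arm(increments=[[0.0,-0.0033,0,1.5],[0.0,-0.0033,0,1.5]])

```text
clock: 19.5
position: [491.2, -29.5, 24.7]
ee_rot: [0.995, -0.095, 0.004, 0.002]
contact_force: [0.7, -4.0, 0.8]
gripper_width: 10.3
```

Call:
jog_arm(increments=[[0.0,-0.0033,0,1.5],[0.0,-0.0033,0,1.5]])

```text
clock: 19.75
position: [491.6, -26.1, 24.6]
ee_rot: [0.994, -0.108, 0.004, 0.002]
contact_force: [-1.1, -5.0, -0.1]
gripper_width: 10.4
```

```bash
python3 - <<'E'
from h import *
s=tq()
E
```

```text
t 19.75 r 131.2 phi 0.275 phiyaw 0.350 z 24.6 Ftool [0.  5.1 0.1] Mtool [-1.17  0.12  0.33] w 10.4
collar torque est 0.34 Nm tangential F 5.1 F*r 0.67 Mz 0.33
```

Call:
jog_arm(increments=[[0.0,-0.0033,0,1.6],[0.0,-0.0033,0,1.6]])

```text
clock: 20.0
position: [492.1, -22.8, 24.6]
ee_rot: [0.993, -0.122, 0.003, 0.002]
contact_force: [-1.3, -4.1, 0.4]
gripper_width: 10.6
```

Call:
jog_arm(increments=[[0.0,-0.0033,0,1.6],[0.0,-0.0033,0,1.6]])

```text
clock: 20.25
position: [492.8, -19.4, 24.5]
ee_rot: [0.991, -0.135, 0.003, 0.002]
contact_force: [-0.8, -3.2, -0.3]
gripper_width: 10.2
```

```bash
python3 - <<'E'
from h import *
s=tq()
E
```

```text
t 20.25 r 131.2 phi 0.327 phiyaw 0.406 z 24.5 Ftool [0.1 3.3 0.3] Mtool [-1.03 -0.04  0.2 ] w 10.2
collar torque est 0.23 Nm tangential F 3.3 F*r 0.43 Mz 0.20
```

Call:
jog_arm(increments=[[0.0,-0.0033,0,1.6],[0.0,-0.0033,0,1.6]])

```text
clock: 20.5
position: [493.5, -16.2, 24.5]
ee_rot: [0.989, -0.149, 0.003, 0.002]
contact_force: [-1.7, -4.3, 0.9]
gripper_width: 10.2
```

Call:
jog_arm(increments=[[0.0,-0.0033,0,1.6],[0.0,-0.0033,0,1.6]])

```text
clock: 20.75
position: [494.2, -13.4, 24.4]
ee_rot: [0.987, -0.163, 0.003, 0.003]
contact_force: [-1.4, -5.4, 0.7]
gripper_width: 10.6
```

```bash
python3 - <<'E'
from h import *
s=tq()
E
```

```text
t 20.75 r 131.0 phi 0.374 phiyaw 0.462 z 24.4 Ftool [ 0.4  5.6 -0.7] Mtool [-1.75  0.3   0.18] w 10.6
collar torque est 0.56 Nm tangential F 5.6 F*r 0.74 Mz 0.18
```

Torque is starting to climb (0.56 N m), so I use smaller steps.

Call:
jog_arm(increments=[[0.0,-0.002,0,1.0],[0.0,-0.002,0,1.0]])

```text
clock: 21.0
position: [494.6, -12.0, 24.4]
ee_rot: [0.985, -0.172, 0.003, 0.003]
contact_force: [-0.8, -7.3, 0.5]
gripper_width: 10.1
```

```bash
python3 - <<'E'
from h import *
s=tq()
E
```

```text
t 21.00 r 131.0 phi 0.384 phiyaw 0.479 z 24.4 Ftool [ 1.7  7.2 -0.5] Mtool [-1.91  0.36  0.13] w 10.1
collar torque est 0.82 Nm tangential F 7.2 F*r 0.94 Mz 0.13
```

Call:
jog_arm(increments=[[0.0,-0.002,0,0.8],[0.0,-0.002,0,0.8]])

```text
clock: 21.25
position: [494.9, -10.9, 24.4]
ee_rot: [0.984, -0.178, 0.002, 0.004]
contact_force: [-0.2, -7.8, 1.0]
gripper_width: 10.2
```

```bash
python3 - <<'E'
from h import *
s=tq()
E
```

```text
t 21.25 r 130.9 phi 0.394 phiyaw 0.493 z 24.4 Ftool [ 2.6  7.3 -0.9] Mtool [-2.05  0.54  0.08] w 10.2
collar torque est 0.91 Nm tangential F 7.3 F*r 0.96 Mz 0.08
```

Call:
jog_arm(increments=[[0.0,-0.002,0,0.4],[0.0,-0.003,0,0.8],[0.0,-0.003,0,0.8]])

```text
clock: 21.62
position: [495.4, -9.2, 24.4]
ee_rot: [0.983, -0.185, 0.002, 0.004]
contact_force: [0.0, -9.0, 1.7]
gripper_width: 10.1
```

```bash
python3 - <<'E'
from h import *
s=tq()
E
```

```text
t 21.62 r 130.9 phi 0.407 phiyaw 0.507 z 24.4 Ftool [ 3.3  8.4 -1.6] Mtool [-2.53  0.86  0.16] w 10.1
collar torque est 0.98 Nm tangential F 8.4 F*r 1.10 Mz 0.16
```

Call:
jog_arm(increments=[[-0.0004,-0.002,0,0.4],[-0.0005,-0.004,0,0.8],[-0.0005,-0.004,0,0.8]])

```text
clock: 22.0
position: [496.0, -7.1, 24.5]
ee_rot: [0.981, -0.192, 0.001, 0.006]
contact_force: [0.0, -12.5, 1.0]
gripper_width: 10.6
```

```bash
python3 - <<'E'
from h import *
s=tq()
E
```

```text
t 22.00 r 131.0 phi 0.423 phiyaw 0.521 z 24.5 Ftool [ 4.8 11.6 -0.8] Mtool [-3.38  1.6   0.34] w 10.6
collar torque est 1.22 Nm tangential F 11.6 F*r 1.51 Mz 0.34
```

Call:
jog_arm(increments=[[-0.0003,-0.0025,0,0.8],[-0.0005,-0.005,0,1.6],[-0.0005,-0.005,0,1.6]])

```text
clock: 22.38
position: [496.8, -4.6, 24.5]
ee_rot: [0.978, -0.206, 0.001, 0.007]
contact_force: [1.1, -15.1, 1.1]
gripper_width: 10.3
```

```bash
python3 - <<'E'
from h import *
s=tq()
E
```

```text
t 22.38 r 130.9 phi 0.444 phiyaw 0.549 z 24.5 Ftool [ 7.1 13.3 -0.9] Mtool [-3.82  2.09  0.39] w 10.3
collar torque est 1.45 Nm tangential F 13.3 F*r 1.75 Mz 0.39
```

Call:
jog_arm(increments=[[-0.0003,-0.003,0,0.8],[-0.0005,-0.0055,0,1.6],[-0.0005,-0.0055,0,1.6]])

```text
clock: 22.75
position: [497.7, -2.1, 24.5]
ee_rot: [0.975, -0.22, -0.0, 0.009]
contact_force: [-0.2, -16.4, 1.2]
gripper_width: 10.3
```

```bash
python3 - <<'E'
from h import *
s=tq()
E
```

```text
t 22.75 r 130.8 phi 0.464 phiyaw 0.578 z 24.5 Ftool [ 6.9 14.9 -0.9] Mtool [-4.3   2.45  0.28] w 10.3
collar torque est 1.75 Nm tangential F 14.9 F*r 1.94 Mz 0.28
```

Call:
jog_arm(increments=[[-0.0003,-0.0035,0,0.8],[-0.0005,-0.006,0,1.6],[-0.0005,-0.006,0,1.6]])

```text
clock: 23.12
position: [498.6, 0.2, 24.5]
ee_rot: [0.972, -0.234, -0.002, 0.012]
contact_force: [0.4, -19.4, 2.0]
gripper_width: 10.7
```

```bash
python3 - <<'E'
from h import *
s=tq()
E
```

```text
t 23.12 r 130.7 phi 0.483 phiyaw 0.605 z 24.5 Ftool [ 9.1 17.1 -1.6] Mtool [-4.68  2.9   0.14] w 10.7
collar torque est 2.22 Nm tangential F 17.1 F*r 2.24 Mz 0.14
```

Nip reached: wrist force 19.4 N and collar torque ≈ 2.2 N m, i.e. about 20.5 N at the bar's middle. I ease off now.

```bash
python3 - <<'E'
from h import *
s=read_state(); P,y=tcp_at(.42,130.7,24.5,dyaw=-.11); print(togo(s,P,y))
E
```

```text
(array([0.0013, 0.0081, 0.0002]), np.float64(-4.321713465561672), np.float64(-0.4714281293018255))
```

Call:
jog_arm(increments=[[0.0004,0.003,0,-1.4],[0.0008,0.0055,0,-2.8],[0.0013,0.0081,0,-4.3],[0.0013,0.0081,0,-4.3]])

```text
clock: 23.62
position: [495.3, -8.3, 24.7]
ee_rot: [0.98, -0.196, -0.003, 0.013]
contact_force: [-2.4, -6.5, 1.5]
gripper_width: 10.5
```

```bash
python3 - <<'E'
from h import *
s=tq()
for n,(a,b,c,d) in (("side",(150,260,270,420)),):
    im=get_image(n)[a:b,c:d,::-1]; k=min(800/(d-c),600/(b-a)); cv2.imwrite(f"pics/p13{n}.png",cv2.resize(im,None,fx=k,fy=k,interpolation=cv2.INTER_CUBIC))
E
```

```text
t 23.62 r 131.3 phi 0.413 phiyaw 0.529 z 24.7 Ftool [ 0.2  6.9 -1.3] Mtool [-1.76  0.19 -0.05] w 10.5
collar torque est 0.95 Nm tangential F 6.9 F*r 0.91 Mz -0.05
```

View pics/p13side.png

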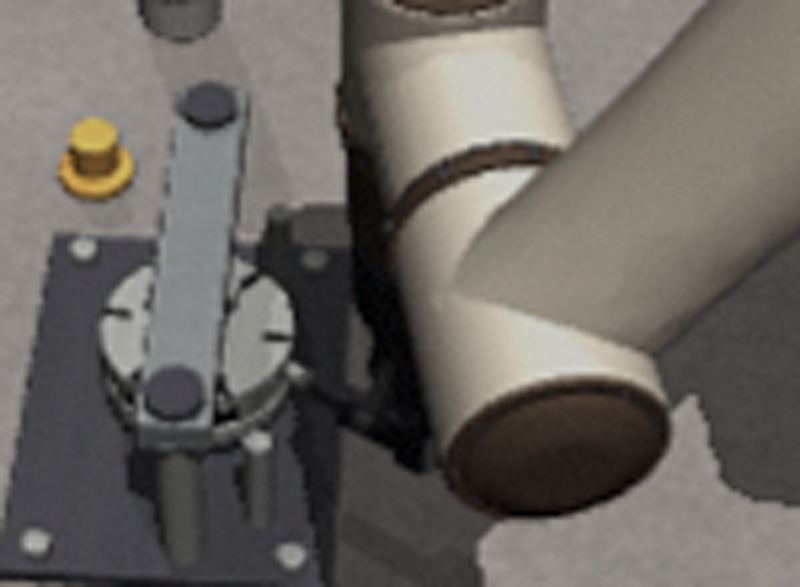

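```bash
python3 - <<'E'
from h import *
cd=cam("side");k=800/150
for f in (.05,.1,.15,.2,.25,.3,.345,.517,-.535,-.70):
    y=TH-f; q=A-42*np.array([np.cos(y),np.sin(y)]); print(f,((proj(cd,np.r_[q,74])-[270,150])*k).round(1))
E
```

```text
0.05 [281.  325.5]
0.1 [280.4 328.6]
0.15 [279.6 331.7]
0.2 [278.6 334.8]
0.25 [277.4 337.8]
0.3 [276.  340.8]
0.345 [274.6 343.4]
0.517 [267.8 353.1]
-0.535 [273.  290.4]
-0.7 [266.1 281.9]
```

```bash
python3 - <<'E'
from h import *
s=read_state(); 
for f,l in ((.36,.08),(.30,.05),(.25,.02),(.2,0)):
    P,y=tcp_at(f,131.5,24.7,dyaw=-l); print(f,togo(s,P,y)[:2])
im=get_image("wrist"); cv2.imwrite("pics/w14.png",im[:,:,::-1])
E
```

```text
0.36 (array([0.0007, 0.007 , 0.0002]), np.float64(-5.12714298023798))
0.3 (array([0.0023, 0.0148, 0.0004]), np.float64(-10.28376313641538))
0.25 (array([0.004 , 0.0211, 0.0006]), np.float64(-14.867425497461971))
0.2 (array([0.0059, 0.0274, 0.0007]), np.float64(-18.878130063377725))
```

View pics/w14.png

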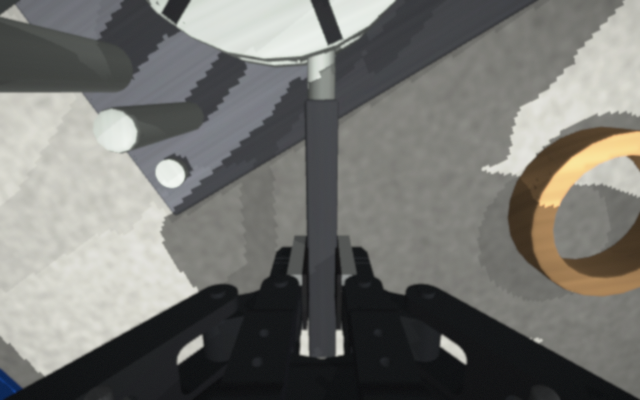

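```bash
python3 - <<'E'
from h import *
s=read_state(); cw=cam("wrist",s); Rt=R.from_quat(s["ee_rot"]).as_matrix()
a=onz(cw,315,2,74);b=onz(cw,338,42,74)
for q in (a,b):
    v=q[:2]-A; print(np.linalg.norm(v), -((np.arctan2(v[1],v[0])-TH-np.pi+np.pi)%(2*np.pi)-np.pi))
d=(a-b)[:2]; print("dir phi", TH-np.arctan2(d[1],d[0]))
a=onz(cw,165,22,74);b=onz(cw,188,0,74);d=(b-a)[:2]; print("other", TH-np.arctan2(d[1],d[0]))
sh=onz(cw,322,100,60); print("shoulder r",np.linalg.norm(sh[:2]-A)); pin=onz(cw,117,131,80); print(pin)
tq(s)
E
```

```text
37.18394687332467 0.17872534257631134
49.71547394457609 0.12381622856843144
dir phi -0.03690660914318031
other 1.4256859066048353
shoulder r 64.59976396024092
[573.69823867  26.04380206  80.        ]
t 23.73 r 131.2 phi 0.414 phiyaw 0.530 z 24.7 Ftool [ 0.8  5.9 -1.6] Mtool [-1.77  0.25 -0.02] w 10.5
collar torque est 0.79 Nm tangential F 5.9 F*r 0.77 Mz -0.02
```

The wrist view shows the collar index line at (315,2)-(338,42), so the hole is at φ ≈ 0.15-0.18. The bar is still straight in the jaws. I square up to the hole, then withdraw.

Call:
jog_arm(increments=[[0.0007,0.007,0,-5.1],[0.0015,0.011,0,-7.7],[0.0023,0.0148,0,-10.3],[0.004,0.0211,0,-14.9],[0.004,0.0211,0,-14.9]])

```text
clock: 24.35
position: [490.6, -29.8, 25.3]
ee_rot: [0.998, -0.068, -0.005, 0.012]
contact_force: [-0.8, -4.2, 0.4]
gripper_width: 10.3
```

```bash
python3 - <<'E'
from h import *
s=tq()
for f,r in ((.2,132),(.18,140),(.18,150),(.18,172),(.18,185)):
    P,y=tcp_at(f,r,25.2); print(f,togo(s,P,y)[:2])
E
```

```text
t 24.35 r 131.7 phi 0.246 phiyaw 0.271 z 25.3 Ftool [-0.2  4.3 -0.3] Mtool [-1.53 -0.04  0.47] w 10.3
collar torque est 0.09 Nm tangential F 4.3 F*r 0.56 Mz 0.47
0.2 (array([-0.    ,  0.006 ,  0.0003]), np.float64(-4.063875367268782))
0.18 (array([-0.0078,  0.0094,  0.0004]), np.float64(-5.20979095753043))
0.18 (array([-0.0177,  0.0103,  0.0005]), np.float64(-5.20979095753043))
0.18 (array([-0.0397,  0.0123,  0.0007]), np.float64(-5.20979095753043))
0.18 (array([-0.0526,  0.0135,  0.0008]), np.float64(-5.20979095753043))
```

Call:
jog_arm(increments=[[0,0.003,0,-2],[0,0.006,0,-4],[-0.0078,0.009,0,-5],[-0.0177,0.0103,0,-5],[-0.0287,0.0113,0,-5],[-0.0397,0.0123,0,-5],[-0.0526,0.0135,0,-5],[-0.0526,0.0135,0,-5]])

```text
clock: 25.35
position: [435.3, -36.0, 26.1]
ee_rot: [1.0, -0.024, -0.005, 0.012]
contact_force: [0.6, 0.1, -0.5]
gripper_width: 10.1
```

```bash
python3 - <<'E'
from h import *
s=tq(); print(R.from_quat(s["ee_rot"]).as_matrix().round(4))
for n,(a,b,c,d) in (("side",(150,260,270,420)),):
    im=get_image(n)[a:b,c:d,::-1]; k=min(800/(d-c),600/(b-a)); cv2.imwrite(f"pics/p15{n}.png",cv2.resize(im,None,fx=k,fy=k,interpolation=cv2.INTER_CUBIC))
im=get_image("wrist"); cv2.imwrite("pics/w15.png",im[:,:,::-1])
E
```

```text
t 25.35 r 186.4 phi 0.180 phiyaw 0.183 z 26.1 Ftool [ 0.6 -0.1  0.5] Mtool [0.06 0.04 0.  ] w 10.1
collar torque est -0.03 Nm tangential F -0.1 F*r -0.03 Mz 0.00
[[ 0.9987 -0.0487 -0.0116]
 [-0.049  -0.9985 -0.0239]
 [-0.0104  0.0244 -0.9996]]
```

View pics/p15side.png

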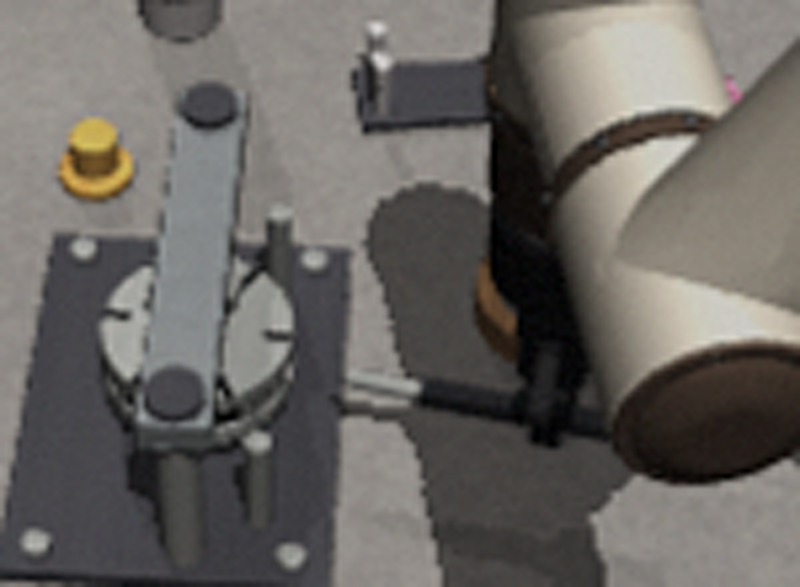

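View pics/w15.png

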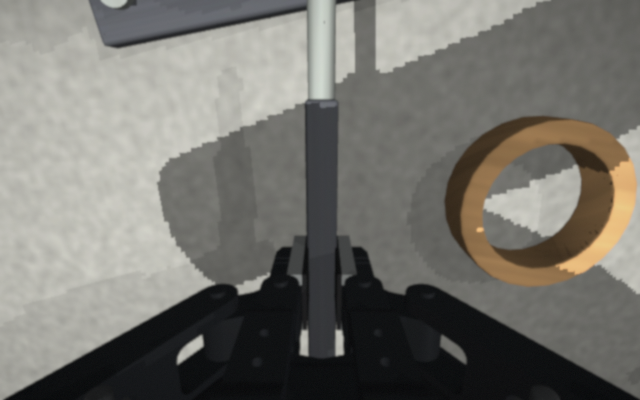

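The bar is out. The collar line is unchanged at side-crop (275,336), and the bar's shoulder is still at wrist row 100, so it has not slipped in the jaws. Back to the rest.

```bash
python3 - <<'E'
from h import *
s=read_state()
for z in (110,60,10.5): print(togo(s,[513.5,-315.2,z],.305))
E
```

```text
(array([ 0.0893,  0.2773, -0.0778]), np.float64(-20.27626284187246), np.float64(-0.048887546590456944))
(array([ 0.0897,  0.2761, -0.0279]), np.float64(-20.27626284187246), np.float64(-0.048887546590456944))
(array([0.0901, 0.2749, 0.0216]), np.float64(-20.27626284187246), np.float64(-0.048887546590456944))
```

Call:
jog_arm(increments=[[0,0.005,-0.05,0],[0.01,0.05,-0.085,-4],[0.03,0.1,-0.085,-8],[0.048,0.15,-0.085,-12],[0.065,0.2,-0.082,-16],[0.08,0.25,-0.08,-20.3],[0.0893,0.2773,-0.078,-20.3],[0.0893,0.2773,-0.078,-20.3],[0.0893,0.2773,-0.078,-20.3]])

```text
clock: 26.58
position: [513.2, -314.9, 109.7]
ee_rot: [0.988, 0.152, -0.007, 0.011]
contact_force: [-1.4, -0.1, -1.1]
gripper_width: 10.3
```

```bash
python3 - <<'E'
from h import *
s=read_state(); print(s["position"],s["ee_rot"])
for z in (50,30,25,10.5): print(togo(s,[513.5,-315.2,z],.305)[:2])
im=get_image("wrist"); cv2.imwrite("pics/w16.png",im[:,:,::-1])
E
```

```text
[ 513.24095336 -314.93358456  109.70046067] [ 0.98829883  0.15199896 -0.00698332  0.01062858]
(array([ 0.0012, -0.0008,  0.0597]), np.float64(0.0025682014866648434))
(array([ 0.0015, -0.0012,  0.0797]), np.float64(0.0025682014866648434))
(array([ 0.0016, -0.0013,  0.0847]), np.float64(0.0025682014866648434))
(array([ 0.0019, -0.0015,  0.0992]), np.float64(0.0025682014866648434))
```

View pics/w16.png

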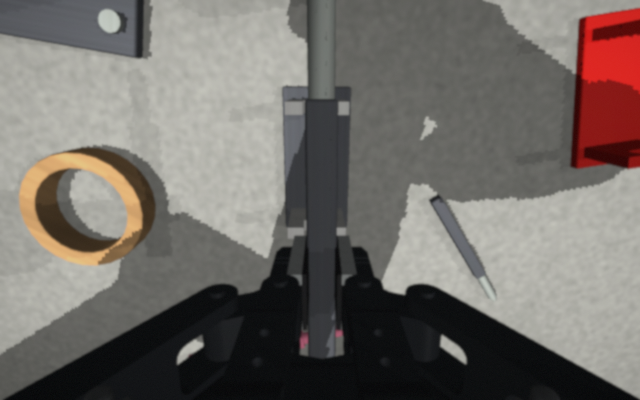

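The rest's uprights show symmetrically on both sides of the bar, at (293/344,107) and (296/341,230). I lower the bar.

Call:
jog_arm(increments=[[0.0008,-0.0005,0.03,0],[0.0012,-0.0008,0.06,0],[0.0015,-0.0012,0.08,0],[0.0017,-0.0014,0.09,0],[0.0018,-0.0015,0.096,0],[0.0018,-0.0015,0.098,0],[0.0018,-0.0015,0.098,0]])

```text
clock: 27.5
position: [514.0, -315.0, 12.5]
ee_rot: [0.988, 0.152, -0.006, 0.011]
contact_force: [-0.1, -0.3, -0.6]
gripper_width: 10.7
```

```bash
python3 - <<'E'
from h import *
s=rep(); print(s["position"],togo(s,[513.5,-315.2,10.5],.305)[:2])
im=get_image("wrist"); cv2.imwrite("pics/w17.png",im[:,:,::-1])
sd=get_image("side"); cv2.imwrite("pics/sd17.png",cv2.resize(sd[120:190,320:410,::-1],(771,600),interpolation=cv2.INTER_CUBIC))
E
```

```text
t 27.50 r 291.1 phi -1.058 phiyaw -0.172 z 12.5 Ftool [-0.2  0.3  0.6] Mtool [ 0.1  -0.   -0.03] w 10.7
[ 513.96927876 -314.95788221   12.52378321] (array([-0.0005,  0.    ,  0.002 ]), np.float64(0.053632934604575425))
```

View pics/w17.png

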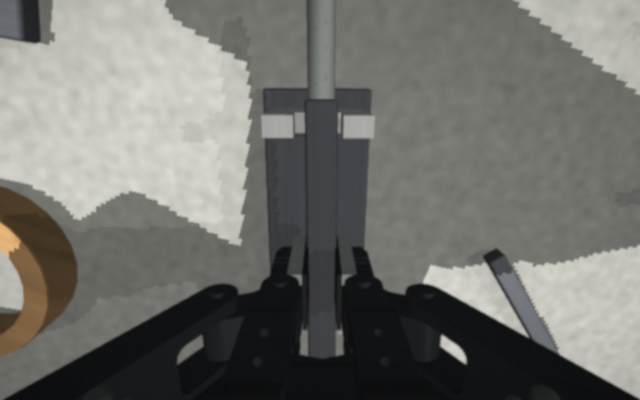

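View pics/sd17.png

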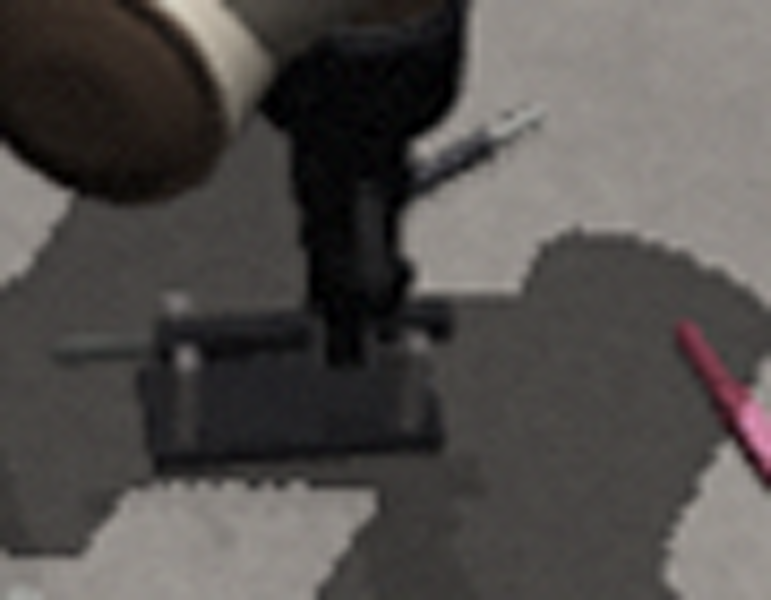

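The bar is in both notches, the same picture as at the pick. I lower it the last 1.8 mm, open, and rise straight up.

Call:
jog_arm(increments=[[-0.0005,0,0.001,0],[-0.0005,0,0.0018,0],[-0.0005,0,0.0018,0]])

```text
clock: 27.98
position: [513.7, -315.4, 11.2]
ee_rot: [0.988, 0.152, -0.006, 0.011]
contact_force: [-0.9, 0.1, 1.6]
gripper_width: 10.3
```

Call:
jog_arm(increments=[[0,0,0,0],[0,0,0,0],[0,0,0,0],[0,0,0,0],[0,0,0,0],[0,0,0,0]], hand=1)

```text
clock: 28.72
position: [513.7, -315.4, 11.2]
ee_rot: [0.988, 0.152, -0.006, 0.011]
contact_force: [0.2, 0.3, 1.8]
gripper_width: 85.5
```

Call:
jog_arm(increments=[[0,0,-0.02,0],[0,0,-0.06,0],[0,0,-0.12,0],[0,0,-0.18,0],[0,0,-0.22,0],[0,0,-0.22,0],[0,0,-0.22,0]])

```text
clock: 29.6
position: [515.0, -309.7, 230.4]
ee_rot: [0.988, 0.152, -0.006, 0.011]
contact_force: [-0.5, -0.0, -0.4]
gripper_width: 85.2
```

```bash
python3 - <<'E'
from h import *
import pickle
s=rep(); im=get_image("wrist"); cv2.imwrite("pics/w18.png",im[:,:,::-1]); pickle.dump(s,open("w18.pkl","wb"))
im=get_image("scene"); cv2.imwrite("pics/sc18.png",cv2.resize(im[150:320,140:400,::-1],(800,523),interpolation=cv2.INTER_CUBIC))
E
```

```text
t 29.60 r 285.8 phi -1.055 phiyaw -0.172 z 230.4 Ftool [-0.4 -0.1  0.4] Mtool [-0.03  0.03 -0.01] w 85.2
```

View pics/w18.png

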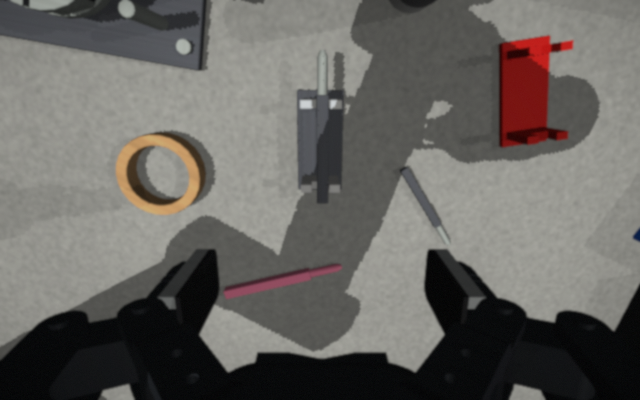

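View pics/sc18.png

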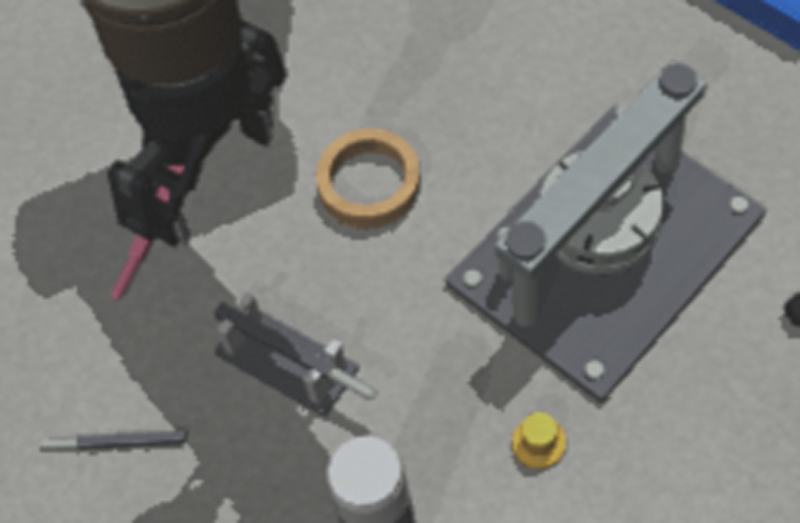

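```bash
python3 - <<'E'
from h import *
import pickle
s=pickle.load(open("w18.pkl","rb")); cw=cam("wrist",s)
t=onz(cw,322.3,203,46);n=onz(cw,322.3,51,40);print(np.linalg.norm(t-n)); u=(n-t)[:2]/np.linalg.norm((n-t)[:2]); print("origin",t[:2]+60*u,"yaw",np.arctan2(u[1],u[0]))
im=get_image("side"); cv2.imwrite("pics/sd18.png",cv2.resize(im[190:240,285:330,::-1],None,fx=12,fy=12,interpolation=cv2.INTER_CUBIC))
a=cv2.imread("pics/p15side.png")
cv2.imwrite("pics/cmp.png",np.hstack([cv2.resize(im[150:260,270:420,::-1],(800,587),interpolation=cv2.INTER_CUBIC)[220:460,60:320],a[220:460,60:320],cv2.imread("pics/p13side.png")[220:460,60:320]]))
E
```

```text
148.5940099190103
origin [ 531.40669268 -310.13269219] yaw 0.3055269710750074
```

View pics/cmp.png

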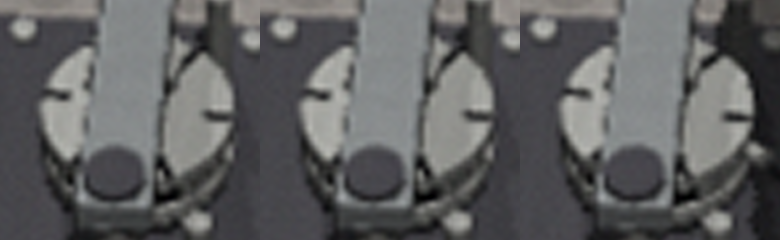

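The collar lines are identical in the final, withdrawn and nipped views, at (217,117) in each panel. The bar lies in both notches within about 2 mm of where it started. I hand in.

```bash
python3 - <<'E'
from bench import *
print(job_done())
E
```

```text
the job is handed in; nothing more can be done
None
```

The jack is nipped tight and the bar is back in the notches of its rest. I handed the job in at about 30 s.

- **Turning:** I took the dark bar from the dark rest and worked it in two holes. The first swing turned the collar about 0.88 rad. The second turned it about 0.85 rad more, until it came tight, so about 1.7 rad in all.
- **Nip:** The peak push at the wrist was 19.4 N. By my reckoning that is about 2.2 N m on the collar, or about 20.5 N at the middle of the bar. It is an estimate with perhaps 0.15 N m of uncertainty. I held the bar about 18 mm behind its middle to keep the gripper clear of the bridge.
- **Last checks:** The collar lines looked identical loaded, withdrawn and at the end. The bar lies in both notches within about 2 mm and 0.01 rad of where it started. The other things looked undisturbed.
- **What disagreed:** The fingertips were about 30 mm farther back than stated, so the first grip closed above the bar without touching it. I measured the true height in the side view and gripped 28 mm lower. Finger width read about 10.3 mm on the 12 mm bar.
- **Not checked:** I did not put the bar back in to feel the nip again after withdrawing it. That the nip held rests on the unchanged collar lines, which show turns down to about 0.03 rad. A slip smaller than that could still loosen the nip.

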